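# Change over the drilling jig

## Task

The link in the drilling jig is drilled and the next blank must go in. Swing the jig's clamp yoke up until it stands upright before taking the link out, and leave it up; then put the drilled link in the middle of the aluminium tray, the plain blank centred on the jig's bed, and the round bearing cover in the middle of the wooden board, with link and blank lying flat and lengthwise on their places. Each place has room for one part, so the empty rubber mat may serve as a free spot on the way; leave the green oil tin standing where it is.

Things in the scene. Friction and masses are not known exactly. Their poses are not given: they have to be found in the camera images.
- link_mid (a point): Drilled link: flat steel bar with rounded ends and two brass-bushed dark holes, 100 long (x) x 40 wide (y) x 14 mm thick (z), 0.38 kg. Point at its centre, 7 mm above its underside. Starts in the jig, beneath the clamp yoke.
- blank_mid (a point): Blank: plain rectangular steel bar, square ends, no holes, 100 long (x) x 40 wide (y) x 14 mm thick (z), 0.42 kg. Point at its centre, 7 mm above its underside. Starts on the wooden board.
- cover_mid (a point): Bearing cover: round steel flange 56 mm in diameter and 12 mm thick with a hub 30 mm in diameter on top, 20 mm high in all, 0.26 kg. Point on its axis, 10 mm above its underside. Starts in the aluminium tray.
- jig_bed (a point): Middle of the drilling jig's bed: a fixed raised steel bar 104 long (x) x 46 wide (y) mm, its top 30 mm above the bench and 20 mm above the jig's dark base plate (155 x 106 mm), open at both long sides. Point on the bed's top; z up, x along the bed to the yoke's hinge, which lies along y, 70 mm out in x and 20 mm above the bed's top. Two hinge posts stand at y = -48 and +48 mm there, 32 mm above the bed's top.
- tray_floor (a point): Shallow fixed aluminium tray, 144 (x) x 116 (y) mm outside, walls 3 mm thick and 12 mm high, floor 3 mm thick. Point in the middle of the floor's upper face; z up, x lengthwise.
- board_top (a point): Fixed wooden board 130 (x) x 104 (y) x 14 mm. Point in the middle of its top face; z up, x lengthwise.
- mat_top (a point): Fixed black rubber mat 130 (x) x 104 (y) x 4 mm, empty at the start. Point in the middle of its top face; z up, x lengthwise.
- clamp (a joint): Angle of the clamp yoke in rad: 0 closed (its pad lies on the link), grows as the handle swings up and over towards the hinge, stop at 1.6. Stiff hinge: it stays at whatever angle it is left; about 4 N at the handle moves it.
- clamp_handle (a point): Middle of the yoke's handle, a black round rod 12 mm in diameter and 74 mm long along y (parallel to the hinge), held at its two ends only by the yoke's arms (74 mm apart, 10 mm thick), free in between. Closed, it is 35 mm from the bed's middle on the side away from the hinge and 46 mm above the bed's top, 32 mm above the link. It turns about the hinge at a radius of 108 mm; x and z turn with the yoke.
- oil_tin_mid (a point): Bystander: round green oil tin with a narrower neck, 36 mm in diameter, 50 mm high, standing in the middle of the bench. Point on its axis, 25 mm above the bench.
Mind the look-alikes: they are no part of the job. Leave any orange or purple look-alike of the part that bears link_mid alone.

How it is judged:
By the outcome, as a careful person would: the job done as asked, in the order asked, and still so for the second after the job is handed in, with the robot touching nothing.
It also fails if it takes over 128 s, if anything falls off the work surface, if the arm or the gripper's body presses on something with over 40 N, if the wrist force passes 120 N, or if a joint passes its speed limit or range.

## Robot

A 6-joint arm with a two-finger parallel gripper is mounted at the origin on the work surface. World frame = base frame: x ahead of the robot, y to its left, z up, the work surface at z = 0. Lengths are in m, angles in rad, forces in N, time in s.
With the tool pointing down it reaches from about 0.275 to 0.875 m from the base axis. Payload 12.5 kg.
Tool frame: the origin (TCP) lies at the very end of the fingers, on their centre line; the grasp point (between the pads) lies 19 mm behind it (r.pinch_z is the z of the grasp point in the tool frame, in m); z points along the fingers, y is the line along which they close (so a half turn about z gives the same grasp; the last joint's range is limited). The gripper opens to 85 mm and grips with 20 to 120 N. Pads are 22 mm wide; open, the fingers measure 114 mm over their backs; the gripper's body (76 mm by 85 mm) begins 54 mm behind the grasp point. The pads swing forward as they close: fully open they stand 13 mm farther back than shut.
Start: joints at [1.218, 0.351, 1.652, -0, 1.139, -0.085], TCP at [0.146, 0.53, 0.231] pointing down, gripper open.
Joint ranges: [-2.75, 2.75], [-0.79, 2.1], [0.01, 2.65], [-1.57, 4.71], [0.07, 3.14], [-2.87, 2.87]. Speed limits (rad/s): [2.22, 2.22, 2.79, 3.14, 3.14, 3.14].

## Interface

Orientations are given as a unit quaternion [x, y, z, w].
In Python, from rig import r gives the robot as it stands. The module is installed in compiled form; this text tells all that it offers.
- The arm moves only by the tool apply_moves, never from a script. Its argument "plan" is a list of rows, each an object of numbers: "tx", "ty", "tz": the shift along the world's x, y, z in m; "twist": the turn about the world's z in degrees. In form: [{"tx": .., "ty": .., "tz": .., "twist": ..}, ...]. A call has 1 to 8 rows; each row shifts and turns the commanded pose from where the row before left it; what a row does not reach is not made up. A row lasts 1/8 s, in which the tool goes at most 62.5 mm and 10.7 degrees, less where a joint would pass 70% of its speed; a pose out of reach is approached as far as the arm can. A call with a gripper value outside its range is refused whole. "fingers" is the gripper command: -1 is fully open, 1 is shut, values between are in proportion, set as the call begins (left out, the last holds). The fingers move at their own pace and stop on an object; the grip force is fixed at half the most. Time passes only in rows, so rows that do not move let the fingers close. It gives the time, the measured TCP pose, the force, the opening and the grip force at its end, in the units of the state.
- r.get_obs(): the state, without advancing time (a new reading comes with each control period).
- r.capture(name): name is "scene" or "top" or "wrist"; returns the picture (480x640x3 uint8, red, green, blue); there is no depth.
- r.camera_info(name): a dict with "fx", "fy", "cx", "cy" (pixels), "R" (3x3) and "t" (3): a world point X has camera coordinates R X + t. Camera axes: x right, y down, z forward; pixel columns grow to the right and rows downward; lengths in m; the calibration is good to about 2 mm. A picture is of the moment at which its call begins: read the wrist's pose just before it. camera_info takes no time and is no camera call; for the wrist camera it gives the pose at the moment of the call.
- r.finish_job(): hands the job in; it is judged then, once.
The state is a dict: "t": time; "qpos": joint angles; "qvel": joint speeds; "joint_torque": joint torques, N m; "tool_pos": TCP position; "orientation": TCP orientation; "contact_force": force on the tool from outside, world axes, zero at the start; "torque": the same for the moment, N m; "width": opening from 0.0 (shut) to 1.0 (fully open); "finger_force": force on a finger pad.
Only numpy, scipy, OpenCV 4.12 (cv2) and the standard library are available. Lean on these libraries where they do the work, as an engineer would, in place of code of your own. Each camera call takes 0.05 s, during which the arm holds its last target. There are 200 camera calls.

## Working session

There is one attempt and no reset: what is moved stays moved. The work goes in short steps, Python scripts to look and compute and a tool call to move; the robot and the scene stay as the last step left them, time stands still between calls to the robot, and variables do not carry over. Pictures are saved under pics/ and viewed, at most 14 in all, crops included, and the job is handed in when it is done.

Besides the shell and the picture viewer there is one more tool, called by a JSON object that holds its "fn" and its "kwargs", one argument or row to a line. apply_moves: Moves the arm, as the interface text tells. Its arguments: {"type":"object","properties":{"plan":{"type":"array","items":{"type":"object","properties":{"tx":{"type":"number"},"ty":{"type":"number"},"tz":{"type":"number"},"twist":{"type":"number"}}}},"fingers":{"type":"number"}},"required":["plan"]}

```bash
mkdir -p pics; python3 - <<'E'
from rig import r
import cv2
o=r.get_obs();print(o)
for n in("scene","top"):
    cv2.imwrite(f"pics/{n}0.png",r.capture(n)[:,:,::-1]);i=r.camera_info(n);print(n,i)
E
```

```text
{'t': 0.0, 'qpos': array([ 1.21838677e+00,  3.51243586e-01,  1.65243165e+00, -3.46506517e-06,
        1.13909404e+00, -8.45960764e-02]), 'qvel': array([-0.00011716, -0.00039927, -0.000167  , -0.00073209, -0.00064252,
        0.00041192]), 'joint_torque': array([ 1.53271023e-03, -5.06095505e+01, -2.91416323e+01, -8.48932086e-05,
        4.37149953e-03,  4.84758687e-05]), 'tool_pos': array([0.14540161, 0.53008689, 0.23075152]), 'orientation': array([ 1.33506175e-01,  9.91047807e-01, -5.74665127e-04, -1.25991711e-04]), 'contact_force': array([ 0.20786854,  0.99974632, -0.56885019]), 'torque': array([ 0.00077539, -0.00719484, -0.00351127]), 'finger_force': 0.0, 'width': 1.0019734584377273}
scene {'fx': 514.0046209342065, 'fy': 514.0046209342065, 'cx': 322.7318966057099, 'cy': 231.9155809030136, 'R': array([[ 0.16757497,  0.98574002, -0.01533767],
       [ 0.62379266, -0.11806586, -0.77262098],
       [-0.76341427,  0.11990442, -0.63468227]]), 't': array([-0.00900041, -0.27709562,  1.40854068])}
top {'fx': 462.7009071769347, 'fy': 462.7009071769347, 'cx': 316.72151171443073, 'cy': 240.49868365216355, 'R': array([[ 0.01156797, -0.99980838, -0.01579167],
       [-0.99747426, -0.01043124, -0.07025879],
       [ 0.0700806 ,  0.01656454, -0.99740379]]), 't': array([-0.04364343,  0.50702191,  1.21971102])}
```

View pics/top0.png

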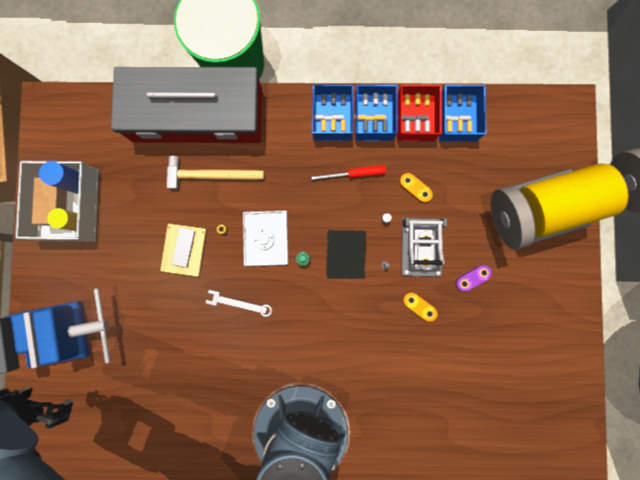

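View pics/scene0.png

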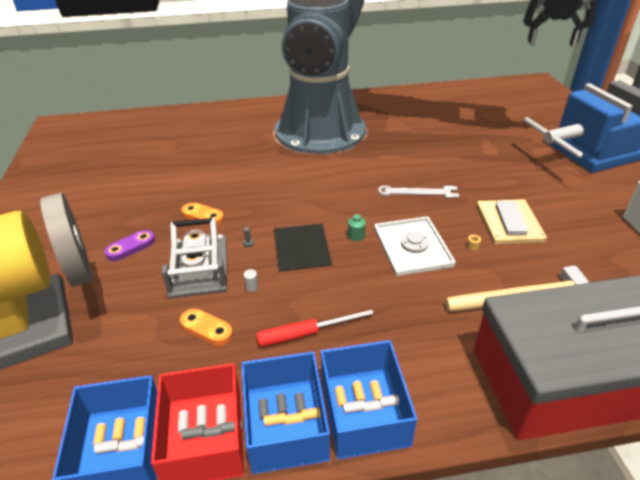

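The top view shows the jig at (424,246), mat (346,254), tin (303,259), tray with cover (265,238) and board with blank (184,249). Candidates for the link are the one in the jig (424,246), orange ones at (416,187) and (420,307), and a purple one at (474,278). I choose the one in the jig and will check it in a close crop.

```bash
python3 - <<'E'
import cv2,numpy as np
a=cv2.imread("pics/top0.png");b=cv2.imread("pics/scene0.png")
A=cv2.resize(a[205:290,390:460],None,fx=5,fy=5,interpolation=cv2.INTER_CUBIC)
B=cv2.resize(b[205:305,150:240],None,fx=4.25,fy=4.25,interpolation=cv2.INTER_CUBIC)
c=np.zeros((430,740,3),np.uint8);c[:A.shape[0],:350]=A[:430];c[:425,355:355+B.shape[1]]=B
cv2.imwrite("pics/jig0.png",c)
# pieces
def pt(n,u,v,z):
    from rig import r
    i=r.camera_info(n);d=i["R"].T@np.array([(u-i["cx"])/i["fx"],(v-i["cy"])/i["fy"],1]);C=-i["R"].T@i["t"];return C+d*(z-C[2])/d[2]
for nm,u,v,z in(("jig",424,246,.03),("mat",346,254,.004),("tray",265,238,.003),("board",184,249,.014),("tin",303,259,.05)):print(nm,pt("top",u,v,z))
d=np.zeros((500,780,3),np.uint8)
D=cv2.resize(a[200:290,155:375],None,fx=3.5,fy=3.5,interpolation=cv2.INTER_CUBIC)
cv2.imwrite("pics/mid0.png",D)
E
```

```text
jig [ 0.49501879 -0.32111819  0.03      ]
mat [ 0.47277299 -0.11716137  0.004     ]
tray [0.51381391 0.10249442 0.003     ]
board [0.48105786 0.31880399 0.014     ]
tin [ 0.45664504 -0.003512    0.05      ]
```

View pics/jig0.png

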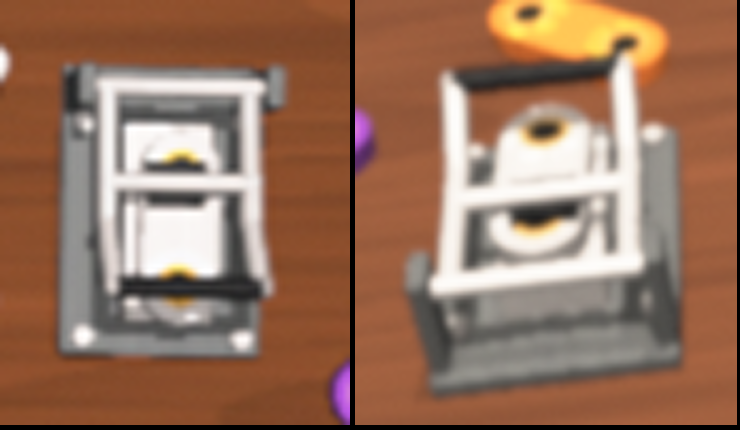

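View pics/mid0.png

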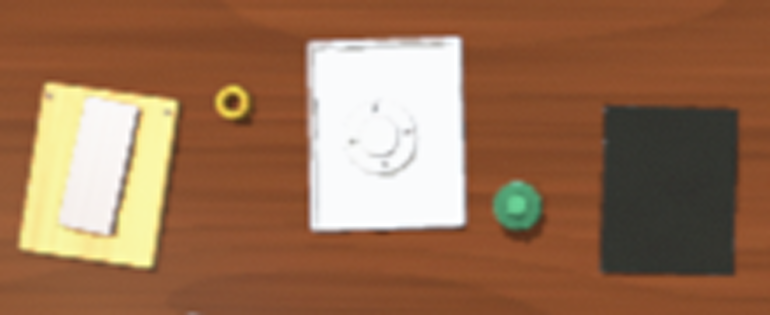

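The crop confirms the steel link with brass bushings under the yoke. The black handle is on the robot's side (crop 190,288) and the hinge on the far side (+x). The mid crop shows board and blank at (100,175), cover (380,135), tray (387,133), tin (517,205) and mat (670,190). Next I measure these by masks.

```bash
cat > h.py <<'E'
import cv2,numpy as np
from rig import r
def pt(i,u,v,z):
    d=i["R"].T@np.array([(u-i["cx"])/i["fx"],(v-i["cy"])/i["fy"],1]);C=-i["R"].T@i["t"];return C+d*(z-C[2])/d[2]
def rect(i,mask,z,scale=1):
    "largest blob -> world centre, sizes mm, long axis deg (at plane z)"
    c=max(cv2.findContours(mask.astype(np.uint8),0,1)[0],key=cv2.contourArea)
    P=np.array([pt(i,u,v,z)[:2] for u,v in c[:,0,:]],np.float32)*1000
    (x,y),(w,h),a=cv2.minAreaRect(P)
    if w<h:w,h,a=h,w,a+90
    a=(a+90)%180-90
    u,v,ww,hh=cv2.boundingRect(c)
    return dict(xy=np.round([x,y],1),size=np.round([w,h],1),ang=round(a,1),box=(u,v,ww,hh))
def yaw():
    x,y,z,w=r.get_obs()["orientation"];return np.degrees(np.arctan2(1-2*(x*x+z*z),2*(x*y-z*w)))
E
python3 - <<'E'
from h import *
a=cv2.imread("pics/top0.png");i=r.camera_info("top")
hsv=cv2.cvtColor(a,cv2.COLOR_BGR2HSV);H,S,V=[hsv[:,:,k].astype(int) for k in range(3)]
def roi(m,x0,y0,x1,y1):
    o=np.zeros(m.shape,bool);o[y0:y1,x0:x1]=m[y0:y1,x0:x1];return o
print("mat",rect(i,roi((V<75)&(S<110),320,222,375,285),.004))
print("tray",rect(i,roi((S<60)&(V>120),235,200,292,275),.012))
print("boardblank",rect(i,roi((V>180),155,215,212,285),.014))
print("blank",rect(i,roi((V>180)&(S<60),160,220,205,275),.028))
print("tin",rect(i,roi((H>60)&(H<95)&(S>80),290,245,318,272),.05))
print("jig",rect(i,roi((S<60)&(V>60),395,210,450,285),.01))
w=r.camera_info("wrist");o=r.get_obs();print(w,-w["R"].T@w["t"]-o["tool_pos"],yaw(),r.pinch_z)
E
```

```text
mat {'xy': array([ 473. , -117.3]), 'size': array([124.1, 102.7]), 'ang': 0.6, 'box': (327, 231, 39, 47)}
tray {'xy': array([514.3, 101.3]), 'size': array([148.2, 118.8]), 'ang': 1.3, 'box': (243, 210, 45, 56)}
boardblank {'xy': array([480.4, 322.5]), 'size': array([131. , 105.5]), 'ang': -7.4, 'box': (160, 224, 46, 52)}
blank {'xy': array([486.3, 318.8]), 'size': array([99.6, 41.6]), 'ang': -11.1, 'box': (172, 228, 23, 39)}
tin {'xy': array([459.2,  -2.2]), 'size': array([31.2, 28.6]), 'ang': 0.7, 'box': (297, 252, 12, 13)}
jig {'xy': array([ 495.2, -325.6]), 'size': array([154.3, 117.9]), 'ang': -0.1, 'box': (402, 218, 45, 58)}
{'fx': 352.82227362616885, 'fy': 352.82227362616885, 'cx': 319.9303120050348, 'cy': 240.50673936706016, 'R': array([[ 0.26510218,  0.96421972, -0.00107589],
       [ 0.92355191, -0.25360003,  0.28764371],
       [ 0.27707889, -0.07724861, -0.95773688]]), 't': array([-0.54973303, -0.03775557,  0.37905207])} [-0.0698301   0.01964589  0.14249851] 74.65753318483091 -0.0187
```

{"fn": "apply_moves", "kwargs": {
  "plan": [
    {"tx":0.035,"ty":-0.04,"tz":0.0,"twist":8},
    {"tx":0.035,"ty":-0.04,"tz":0.005,"twist":7.3},
    {"tx":0.035,"ty":-0.04,"tz":0.005},
    {"tx":0.035,"ty":-0.04,"tz":0.01},
    {"tx":0.035,"ty":-0.04},
    {"tx":0.035,"ty":-0.04},
    {"tx":0.035,"ty":-0.04},
    {"tx":0.035,"ty":-0.04}
  ]
}}

```text
$.plan[2]: bad value
```

{"fn": "apply_moves", "kwargs": {
  "plan": [
    {},
    {}
  ]
}}

```text
$.plan[0]: bad value
```

```bash
python3 - <<'E'
from h import *
i=r.camera_info("wrist");p=r.capture("wrist")[:,:,::-1];cv2.imwrite("pics/w1.png",p);np.save("w1.npy",i,allow_pickle=True)
print(r.get_obs()["tool_pos"],yaw())
E
```

```text
[0.1454252  0.53017427 0.2308774 ] 74.6574785524201
```

{"fn": "apply_moves", "kwargs": {
  "plan": [
    {"ty":-0.055},
    {"ty":-0.055},
    {"ty":-0.055},
    {"ty":-0.055},
    {"ty":-0.055},
    {"ty":-0.055},
    {"ty":-0.055},
    {"ty":-0.055}
  ]
}}

```text
$.plan[0]: bad value
```

{"fn": "apply_moves", "kwargs": {
  "plan": [
    {},
    {}
  ]
}}

```text
$.plan[0]: bad value
```

```bash
python3 - <<'E'
from h import *
i=r.camera_info("wrist");p=r.capture("wrist")[:,:,::-1];cv2.imwrite("pics/w2.png",p);np.save("w2.npy",i,allow_pickle=True)
print(r.get_obs()["tool_pos"],yaw())
E
```

```text
[0.14546494 0.53021116 0.23096749] 74.65466853520743
```

View pics/w1.png

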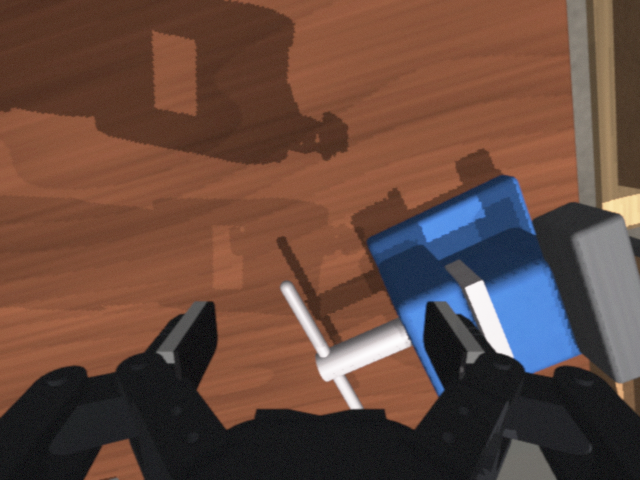

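View pics/w2.png

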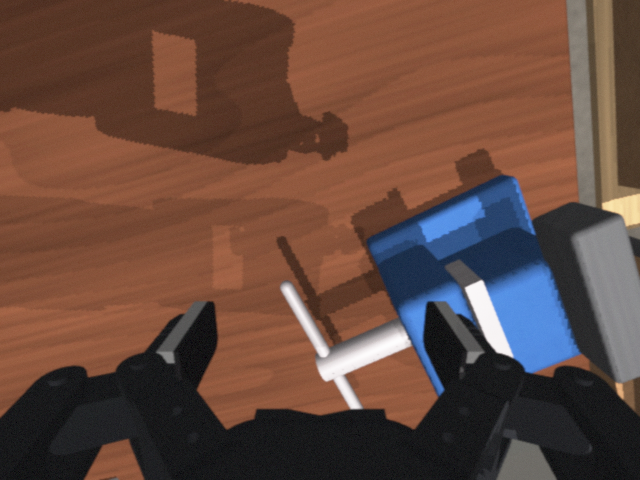

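All four keys are required in every row, so nothing moved. The wrist picture shows only the vise, with the fingers at its lower edge.

{"fn": "apply_moves", "kwargs": {
  "plan": [
    {"tx":0.035,"ty":-0.04,"tz":0.0,"twist":8},
    {"tx":0.035,"ty":-0.04,"tz":0.005,"twist":7.3},
    {"tx":0.035,"ty":-0.04,"tz":0.005,"twist":0},
    {"tx":0.035,"ty":-0.04,"tz":0.01,"twist":0},
    {"tx":0.035,"ty":-0.04,"tz":0,"twist":0},
    {"tx":0.035,"ty":-0.04,"tz":0,"twist":0},
    {"tx":0.035,"ty":-0.04,"tz":0,"twist":0},
    {"tx":0.035,"ty":-0.04,"tz":0,"twist":0}
  ]
}}

```text
t: 1.2
tool_pos: [0.4264, 0.2089, 0.2514]
orientation: [0.0, 1.0, 0.0, 0.0]
contact_force: [1.5, 1.4, 0.2]
width: 0.999
finger_force: 0.0
```

{"fn": "apply_moves", "kwargs": {
  "plan": [
    {"tx":0,"ty":0,"tz":0,"twist":0},
    {"tx":0,"ty":0,"tz":0,"twist":0}
  ]
}}

```text
t: 1.45
tool_pos: [0.4252, 0.2105, 0.2511]
orientation: [0.001, 1.0, 0.0, -0.0]
contact_force: [-1.3, 0.6, -0.1]
width: 0.999
finger_force: 0.0
```

```bash
python3 - <<'E'
from h import *
i=r.camera_info("wrist");p=r.capture("wrist")[:,:,::-1];cv2.imwrite("pics/w3.png",p);np.save("w3.npy",i,allow_pickle=True)
print(r.get_obs()["tool_pos"],yaw())
E
```

```text
[0.42497263 0.21088896 0.25119162] 89.98714632750027
```

{"fn": "apply_moves", "kwargs": {
  "plan": [
    {"tx":0,"ty":-0.055,"tz":0,"twist":0},
    {"tx":0,"ty":-0.055,"tz":0,"twist":0},
    {"tx":0,"ty":-0.055,"tz":0,"twist":0},
    {"tx":0,"ty":-0.055,"tz":0,"twist":0},
    {"tx":0,"ty":-0.055,"tz":0,"twist":0},
    {"tx":0,"ty":-0.055,"tz":0,"twist":0},
    {"tx":0,"ty":-0.055,"tz":0,"twist":0},
    {"tx":0,"ty":-0.055,"tz":0,"twist":0}
  ]
}}

```text
t: 2.5
tool_pos: [0.4257, -0.2303, 0.2515]
orientation: [-0.001, 1.0, -0.0, 0.0]
contact_force: [0.9, -0.2, 0.6]
width: 0.999
finger_force: 0.0
```

{"fn": "apply_moves", "kwargs": {
  "plan": [
    {"tx":0,"ty":-0.02,"tz":0,"twist":0},
    {"tx":0,"ty":0,"tz":0,"twist":0},
    {"tx":0,"ty":0,"tz":0,"twist":0}
  ]
}}

```text
t: 2.88
tool_pos: [0.4257, -0.248, 0.2513]
orientation: [-0.0, 1.0, 0.0, -0.0]
contact_force: [0.3, -0.7, -0.3]
width: 0.998
finger_force: 0.0
```

```bash
python3 - <<'E'
from h import *
i=r.camera_info("wrist");p=r.capture("wrist")[:,:,::-1];cv2.imwrite("pics/w4.png",p);np.save("w4.npy",i,allow_pickle=True)
print(r.get_obs()["tool_pos"],yaw())
E
```

```text
[ 0.42574765 -0.24805063  0.2513398 ] 90.05662513787513
```

View pics/w3.png

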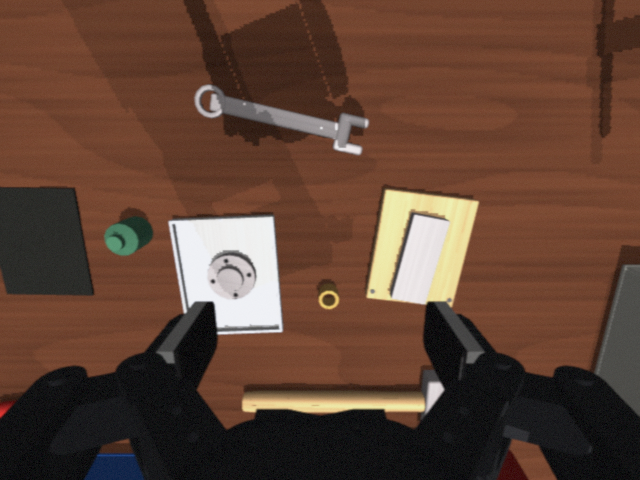

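View pics/w4.png

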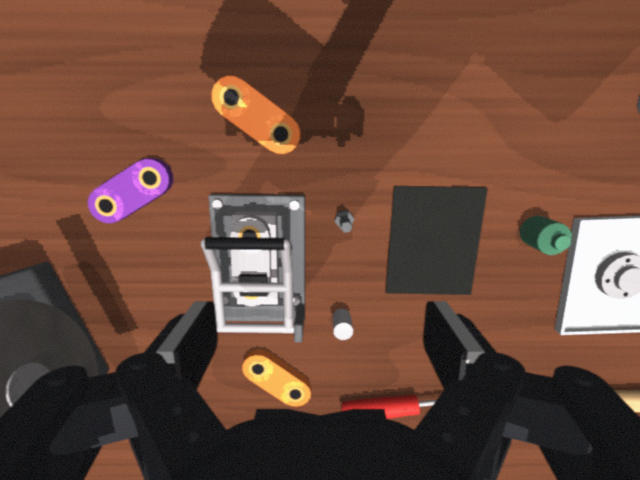

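w3 shows tray (228,273), cover hub (230,277), board (422,247), blank (419,258), tin (122,240). w4 shows the jig with its handle bar from (203,243) to (287,243), base corners (210,195) and (304,193), and mat (437,240). Now I measure them.

```bash
python3 - <<'E'
from h import *
def load(n):
    a=cv2.imread(f"pics/w{n}.png");h=cv2.cvtColor(a,cv2.COLOR_BGR2HSV).astype(int)
    return a,h[...,0],h[...,1],h[...,2],np.load(f"w{n}.npy",allow_pickle=True).item()
def roi(m,x0,y0,x1,y1):
    o=np.zeros(m.shape,bool);o[y0:y1,x0:x1]=m[y0:y1,x0:x1];return o
a,H,S,V,i=load(3)
print("tray",rect(i,roi((S<70)&(V>90),160,205,290,336),.012))
print("board+",rect(i,roi((V>125)&~((H<12)&(S>100)),350,180,490,320),.014))
print("blank",rect(i,roi((S<45)&(V>110),375,205,460,312),.028))
g=cv2.cvtColor(a,6)
c=cv2.HoughCircles(g[245:310,195:265],cv2.HOUGH_GRADIENT,1,30,param1=80,param2=12,minRadius=18,maxRadius=30);print(c)
if c is not None:print("cover",pt(i,195+c[0,0,0],245+c[0,0,1],.015))
print("tin base etc",pt(i,122,240,.05),pt(i,141,229,0))
print("mid scene",[pt(i,u,v,.028)*1000 for u,v in((414,212),(447,219),(428,304),(392,299))])
a,H,S,V,i=load(4)
print("mat",rect(i,roi((V<60)&(S<110),375,175,500,300),.004))
print("handle",rect(i,roi((V<45),195,232,295,252),.076), pt(i,245,243,.076))
print("link",rect(i,roi((S<40)&(V>150),225,200,275,310),.044))
for u,v in((210,195),(304,193),(303,340)):print("base",pt(i,u,v,.01))
b=cv2.resize(a[180:350,190:320],None,fx=3.5,fy=3.5,interpolation=cv2.INTER_CUBIC);cv2.imwrite("pics/jigw4.png",b)
E
```

```text
tray {'xy': array([513.2, 103.2]), 'size': array([147. , 119.4]), 'ang': 2.4, 'box': (168, 216, 116, 119)}
board+ {'xy': array([479.5, 323.9]), 'size': array([130.9, 105.9]), 'ang': -7.2, 'box': (365, 189, 115, 119)}
blank {'xy': array([485.4, 319.8]), 'size': array([100.4,  40.5]), 'ang': -11.0, 'box': (391, 214, 59, 90)}
[[[35.5 28.5 24.3]]]
cover [0.50582705 0.10734547 0.015     ]
tin base etc [0.45491008 0.0093565  0.05      ] [4.56574205e-01 4.13726918e-03 5.55111512e-17]
mid scene [array([431.16192024, 309.93697285,  28.        ]), array([438.80885912, 345.56911524,  28.        ]), array([538.45506061, 333.96725236,  28.        ]), array([532.09509672, 292.43649235,  28.        ])]
mat {'xy': array([ 471.8, -116.8]), 'size': array([128.2, 101.7]), 'ang': -1.1, 'box': (386, 187, 100, 107)}
handle {'xy': array([ 451.1, -319. ]), 'size': array([72.9, 11.8]), 'ang': -90.0, 'box': (206, 237, 78, 13)} [ 0.4510757 -0.3184709  0.076    ]
link {'xy': array([ 484.4, -319.5]), 'size': array([47.4, 33.8]), 'ang': -90.0, 'box': (230, 249, 45, 31)}
base [ 0.41650276 -0.36800501  0.01      ]
base [ 0.41429645 -0.26522972  0.01      ]
base [ 0.59730881 -0.26880709  0.01      ]
```

View pics/jigw4.png

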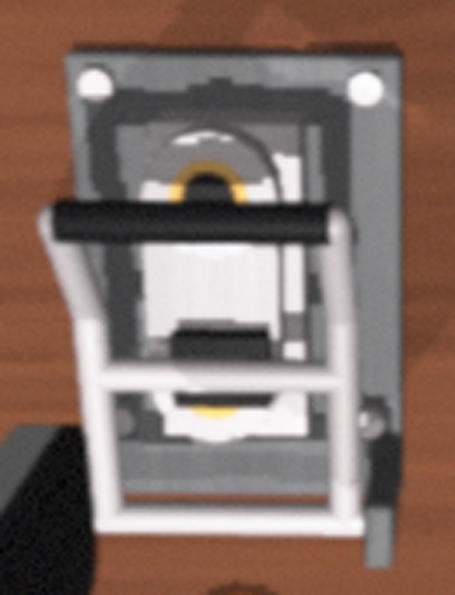

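Handle is at (0.451,-0.319,0.076), so the bed centre is about (0.486,-0.319). The crop shows the handle bar from (50,222) to (335,222) and the crossbar and pad around (220,375), leaving room for a partly opened grasp.

{"fn": "apply_moves", "kwargs": {
  "plan": [
    {"tx":0.004,"ty":-0.01,"tz":-0.01,"twist":-10},
    {"tx":0.004,"ty":-0.01,"tz":-0.01,"twist":-10},
    {"tx":0.004,"ty":-0.01,"tz":-0.01,"twist":-10},
    {"tx":0.004,"ty":-0.01,"tz":-0.01,"twist":-10},
    {"tx":0.004,"ty":-0.01,"tz":-0.01,"twist":-10},
    {"tx":0.004,"ty":-0.01,"tz":-0.01,"twist":-10},
    {"tx":0.0013,"ty":-0.01,"tz":-0.01,"twist":-10},
    {"tx":0,"ty":-0.001,"tz":-0.01,"twist":-10}
  ],
  "fingers": 0.1
}}

```text
t: 3.92
tool_pos: [0.4513, -0.3198, 0.1711]
orientation: [0.645, 0.764, 0.0, 0.0]
contact_force: [-0.4, 0.2, 0.7]
width: 0.452
finger_force: 0.0
```

{"fn": "apply_moves", "kwargs": {
  "plan": [
    {"tx":0,"ty":0,"tz":-0.02,"twist":-10},
    {"tx":0,"ty":0,"tz":-0.02,"twist":0},
    {"tx":0,"ty":0,"tz":0,"twist":0},
    {"tx":0,"ty":0,"tz":0,"twist":0},
    {"tx":0,"ty":0,"tz":0,"twist":0}
  ]
}}

```text
t: 4.55
tool_pos: [0.4512, -0.3206, 0.1322]
orientation: [0.707, 0.707, 0.0, 0.001]
contact_force: [-0.1, 0.4, 0.2]
width: 0.449
finger_force: 0.0
```

```bash
python3 - <<'E'
from h import *
o=r.get_obs();print(o["tool_pos"],yaw(),o["width"],o["qpos"])
i=r.camera_info("wrist");p=r.capture("wrist")[:,:,::-1];cv2.imwrite("pics/w5.png",p);np.save("w5.npy",i,allow_pickle=True)
h=cv2.cvtColor(p.copy(),cv2.COLOR_BGR2HSV).astype(int)
for x in(.445,.451,.457):
  for y in(-.35,-.29):
    q=i["R"]@[x,y,.076]+i["t"];print(x,y,q[:2]/q[2]*i["fx"]+[i["cx"],i["cy"]])
E
```

```text
[ 0.45124887 -0.32062412  0.13222346] -0.01864862538991171 0.4488741643361248 [-7.01869070e-01  4.78565568e-01  1.73233573e+00  3.16299981e-05
  9.29278011e-01 -7.01562011e-01]
0.445 -0.35 [308.58317236 306.60333179]
0.445 -0.29 [307.53075171 212.22606001]
0.451 -0.35 [318.20867253 306.59391504]
0.451 -0.29 [317.98012243 212.21678952]
0.457 -0.35 [327.83399379 306.58449846]
0.457 -0.29 [328.42928229 212.20751921]
```

View pics/w5.png

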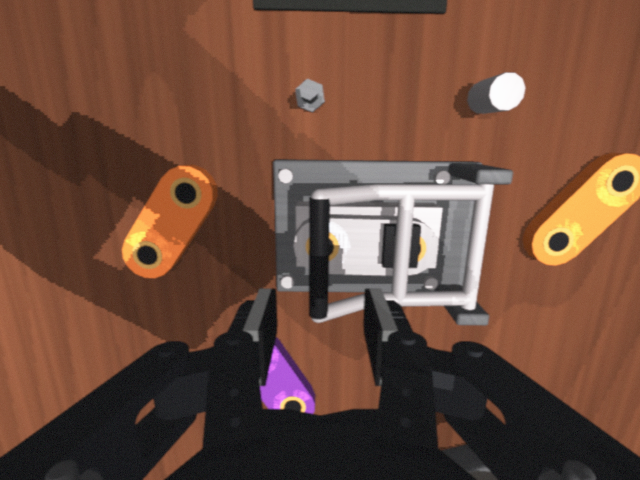

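The handle shows as the black bar at u≈319, v 193–320, midway between the fingers, matching the measured point. I descend and grip.

{"fn": "apply_moves", "kwargs": {
  "plan": [
    {"tx":0,"ty":0.001,"tz":-0.025,"twist":0},
    {"tx":0,"ty":0,"tz":-0.02,"twist":0},
    {"tx":0,"ty":0,"tz":-0.015,"twist":0},
    {"tx":0,"ty":0,"tz":-0.015,"twist":0},
    {"tx":0,"ty":0,"tz":0,"twist":0},
    {"tx":0,"ty":0,"tz":0,"twist":0}
  ]
}}

```text
t: 5.35
tool_pos: [0.4511, -0.3198, 0.0568]
orientation: [0.707, 0.707, 0.0, 0.0]
contact_force: [0.1, -0.3, -0.2]
width: 0.444
finger_force: 0.0
```

{"fn": "apply_moves", "kwargs": {
  "plan": [
    {"tx":0,"ty":0,"tz":0,"twist":0},
    {"tx":0,"ty":0,"tz":0,"twist":0},
    {"tx":0,"ty":0,"tz":0,"twist":0},
    {"tx":0,"ty":0,"tz":0,"twist":0},
    {"tx":0,"ty":0,"tz":0,"twist":0},
    {"tx":0,"ty":0,"tz":0,"twist":0}
  ],
  "fingers": 1
}}

```text
t: 6.1
tool_pos: [0.4505, -0.3198, 0.0569]
orientation: [0.707, 0.707, -0.0, -0.0]
contact_force: [-4.2, 0.0, 5.2]
width: 0.116
finger_force: 58.4
```

```bash
python3 - <<'E'
import numpy as np
a0=np.arctan2(26,-105);R=np.hypot(26,105)
p=lambda t:np.array([np.cos(a0-t),np.sin(a0-t)])*R
T=np.linspace(0,1.59,25)
d=np.diff([p(t) for t in T],axis=0);print(R,np.round(d,1).tolist())
from rig import r;print(r.get_obs()["tool_pos"],r.get_obs()["contact_force"])
E
```

```text
108.17116066678771 [[2.0, 6.9], [2.4, 6.7], [2.8, 6.6], [3.3, 6.4], [3.7, 6.1], [4.1, 5.9], [4.5, 5.6], [4.8, 5.3], [5.2, 5.0], [5.5, 4.6], [5.8, 4.2], [6.0, 3.8], [6.3, 3.4], [6.5, 3.0], [6.7, 2.6], [6.8, 2.1], [7.0, 1.7], [7.1, 1.2], [7.1, 0.7], [7.2, 0.3], [7.2, -0.2], [7.1, -0.7], [7.1, -1.2], [7.0, -1.6]]
[ 0.45054852 -0.31978512  0.05690222] [-4.23666027e+00  3.29315271e-03  5.20930664e+00]
```

{"fn": "apply_moves", "kwargs": {
  "plan": [
    {"tx":0.002,"ty":0,"tz":0.0069,"twist":0},
    {"tx":0.0024,"ty":0,"tz":0.0067,"twist":0},
    {"tx":0.0028,"ty":0,"tz":0.0066,"twist":0},
    {"tx":0.0033,"ty":0,"tz":0.0064,"twist":0},
    {"tx":0.0037,"ty":0,"tz":0.0061,"twist":0},
    {"tx":0.0041,"ty":0,"tz":0.0059,"twist":0},
    {"tx":0.0045,"ty":0,"tz":0.0056,"twist":0},
    {"tx":0.0048,"ty":0,"tz":0.0053,"twist":0}
  ]
}}

```text
t: 7.1
tool_pos: [0.4756, -0.3199, 0.1062]
orientation: [0.707, 0.707, -0.002, -0.003]
contact_force: [-19.6, -5.6, 8.3]
width: 0.112
finger_force: 58.4
```

```bash
python3 -c "
from rig import r
o=r.get_obs();print(o['tool_pos'],o['contact_force'],o['torque'],o['width'],o['finger_force'])"
```

```text
[ 0.47559308 -0.3199195   0.1061786 ] [-19.61933879  -5.58475262   8.34066698] [-0.87628648  3.60817194 -0.10354679] 0.11225288165012016 58.40399980545044
```

{"fn": "apply_moves", "kwargs": {
  "plan": [
    {"tx":0.0025,"ty":0,"tz":0.007,"twist":0},
    {"tx":0.005,"ty":0,"tz":0.005,"twist":0},
    {"tx":0.0058,"ty":0,"tz":0.0042,"twist":0},
    {"tx":0.006,"ty":0,"tz":0.0038,"twist":0},
    {"tx":0.006,"ty":0,"tz":0.0034,"twist":0},
    {"tx":0.0065,"ty":0,"tz":0.003,"twist":0}
  ]
}}

```text
t: 7.85
tool_pos: [0.5092, -0.3203, 0.1333]
orientation: [0.707, 0.707, -0.001, -0.001]
contact_force: [-12.2, -4.1, 8.9]
width: 0.116
finger_force: 59.5
```

```bash
python3 -c "
from rig import r
o=r.get_obs();print(o['tool_pos'],o['contact_force'],o['torque'],o['width'],o['finger_force'])"
```

```text
[ 0.50919996 -0.3203464   0.13328902] [-12.21500676  -4.08782192   8.94405452] [-0.71002575  2.32601215 -0.08404385] 0.11625238800609486 59.46468651294708
```

{"fn": "apply_moves", "kwargs": {
  "plan": [
    {"tx":0.0062,"ty":0,"tz":0.0028,"twist":0},
    {"tx":0.0066,"ty":0,"tz":0.0023,"twist":0},
    {"tx":0.0068,"ty":0,"tz":0.0018,"twist":0},
    {"tx":0.007,"ty":0,"tz":0.0013,"twist":0},
    {"tx":0.007,"ty":0,"tz":0.0008,"twist":0},
    {"tx":0.007,"ty":0,"tz":0.0003,"twist":0}
  ]
}}

```text
t: 8.6
tool_pos: [0.5507, -0.3208, 0.1427]
orientation: [0.707, 0.707, -0.001, 0.001]
contact_force: [-5.6, -6.1, 4.9]
width: 0.115
finger_force: 62.5
```

```bash
python3 -c "
from rig import r
o=r.get_obs();print(o['tool_pos'],o['contact_force'],o['torque'],o['width'],o['finger_force'])"
```

```text
[ 0.55071991 -0.32075048  0.1427194 ] [-5.57111382 -6.1164233   4.94738587] [-0.96671667  1.11036199 -0.20129451] 0.11466380346161505 62.52285182476044
```

{"fn": "apply_moves", "kwargs": {
  "plan": [
    {"tx":0.007,"ty":0.001,"tz":0.0,"twist":0},
    {"tx":0.007,"ty":0,"tz":-0.0005,"twist":0},
    {"tx":0.007,"ty":0,"tz":-0.001,"twist":0},
    {"tx":0.007,"ty":0,"tz":-0.0014,"twist":0},
    {"tx":0.002,"ty":0,"tz":-0.0006,"twist":0},
    {"tx":0,"ty":0,"tz":0,"twist":0}
  ]
}}

```text
t: 9.35
tool_pos: [0.5815, -0.3196, 0.1395]
orientation: [0.708, 0.707, 0.0, 0.002]
contact_force: [-0.5, -5.8, 5.1]
width: 0.111
finger_force: 62.9
```

```bash
python3 -c "
from rig import r
o=r.get_obs();print(o['tool_pos'],o['contact_force'],o['torque'],o['width'],o['finger_force'])"
```

```text
[ 0.58153455 -0.3196054   0.13951655] [-0.4913224  -5.80713059  5.11810261] [-0.5974056   0.08921453 -0.29780285] 0.11083750004965578 62.913655042648315
```

{"fn": "apply_moves", "kwargs": {
  "plan": [
    {"tx":0.0015,"ty":0,"tz":-0.0004,"twist":0},
    {"tx":0,"ty":0,"tz":0,"twist":0}
  ]
}}

```text
t: 9.6
tool_pos: [0.583, -0.3196, 0.1392]
orientation: [0.708, 0.707, 0.0, 0.002]
contact_force: [0.3, -5.6, 5.3]
width: 0.116
finger_force: 62.9
```

{"fn": "apply_moves", "kwargs": {
  "plan": [
    {"tx":0,"ty":0,"tz":0,"twist":0},
    {"tx":0,"ty":0,"tz":0,"twist":0},
    {"tx":0,"ty":0,"tz":0,"twist":0}
  ],
  "fingers": 0.1
}}

```text
t: 9.98
tool_pos: [0.5823, -0.3183, 0.1375]
orientation: [0.707, 0.707, 0.0, -0.0]
contact_force: [-0.9, -0.9, 0.1]
width: 0.45
finger_force: 0.0
```

{"fn": "apply_moves", "kwargs": {
  "plan": [
    {"tx":0,"ty":0,"tz":0.03,"twist":0},
    {"tx":0,"ty":0,"tz":0.04,"twist":0},
    {"tx":-0.03,"ty":0,"tz":0.04,"twist":10},
    {"tx":-0.03,"ty":0,"tz":0.01,"twist":10},
    {"tx":-0.03,"ty":0,"tz":0.0,"twist":10},
    {"tx":-0.03,"ty":0,"tz":0.0,"twist":10},
    {"tx":-0.02,"ty":0,"tz":0.0,"twist":10},
    {"tx":0,"ty":0,"tz":0.0,"twist":10}
  ]
}}

```text
t: 10.98
tool_pos: [0.4412, -0.3185, 0.2578]
orientation: [0.257, 0.966, 0.0, -0.0]
contact_force: [-0.2, 0.1, 0.2]
width: 0.45
finger_force: 0.0
```

{"fn": "apply_moves", "kwargs": {
  "plan": [
    {"tx":0,"ty":0,"tz":0,"twist":10},
    {"tx":0,"ty":0,"tz":0,"twist":10},
    {"tx":0,"ty":0,"tz":0,"twist":10},
    {"tx":0,"ty":0,"tz":0,"twist":0},
    {"tx":0,"ty":0,"tz":0,"twist":0}
  ],
  "fingers": -0.4
}}

```text
t: 11.6
tool_pos: [0.4423, -0.3185, 0.2576]
orientation: [0.002, 1.0, 0.0, -0.0]
contact_force: [0.6, 0.1, -0.9]
width: 0.7
finger_force: 0.0
```

```bash
python3 - <<'E'
from h import *
o=r.get_obs();print(o["tool_pos"],yaw(),o["width"])
i=r.camera_info("wrist");p=r.capture("wrist")[:,:,::-1];np.save("w6.npy",i,allow_pickle=True);cv2.imwrite("pics/w6.png",p)
s=r.capture("scene")[:,:,::-1]
c=np.zeros((480,760,3),np.uint8);c[:480,:440]=p[:480,100:540];c[:440,442:760]=cv2.resize(s[170:310,140:241],(318,440),interpolation=2)
cv2.imwrite("pics/c6.png",c)
E
```

```text
[ 0.4423007  -0.31853148  0.25756675] 89.74110127340933 0.7004627760900315
```

View pics/c6.png

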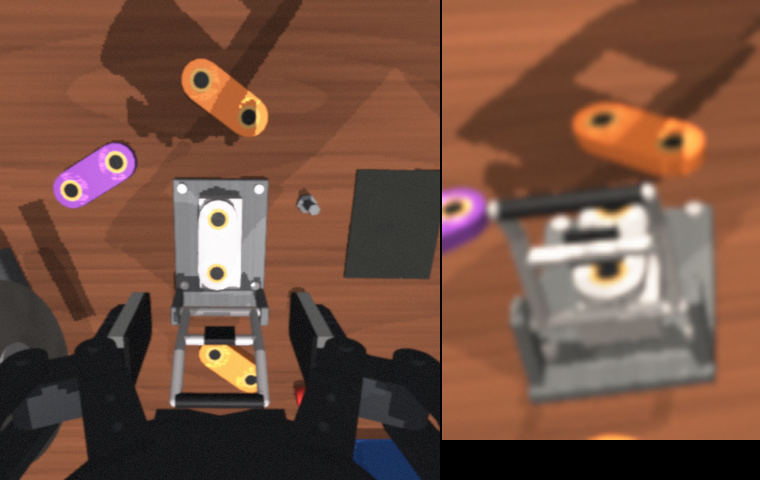

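The yoke stands up: handle at wrist pixel (319,400), and the link lies free in the jig with bushings at (318,219) and (317,273). I triangulate the handle to check the angle and measure link and bed.

```bash
python3 - <<'E'
from h import *
from scipy.optimize import least_squares
i=np.load("w6.npy",allow_pickle=True).item();s=r.camera_info("scene")
def proj(c,X):
    q=c["R"]@X+c["t"];return q[:2]/q[2]*c["fx"]+[c["cx"],c["cy"]]
ob=[(i,(319,400)),(s,(181.3,234.6))]
f=lambda X:np.concatenate([proj(c,X)-u for c,u in ob])
L=least_squares(f,[.58,-.32,.15]);print("handle",L.x,L.fun)
a=cv2.imread("pics/w6.png");h=cv2.cvtColor(a,cv2.COLOR_BGR2HSV).astype(int);H,S,V=h[...,0],h[...,1],h[...,2]
def roi(m,x0,y0,x1,y1):
    o=np.zeros(m.shape,bool);o[y0:y1,x0:x1]=m[y0:y1,x0:x1];return o
print("link+bed",rect(i,roi((S<50)&(V>185),290,190,350,300),.04))
b=roi((S>90)&(H>12)&(H<30),300,200,335,290)
for v0,v1 in((200,245),(255,290)):
    ys,xs=np.nonzero(b[v0:v1]);print("bush",len(xs),pt(i,(xs.min()+xs.max())/2,(ys.min()+ys.max())/2+v0,.044))
print("base",rect(i,roi((S<60)&(V>60),262,170,372,300),.01))
mt=rect(i,roi((V<62)&(S<110),430,160,570,285),.004);print("mat",mt)
print("row205:",[int(x) for x in V[245,290:350]])
print("row205s:",[int(x) for x in V[197,290:350]])
E
```

```text
handle [ 0.58300703 -0.31959663  0.15512923] [ 0.4191549  -0.05857811 -0.7792066   0.08693739]
link+bed {'xy': array([ 483.7, -319.2]), 'size': array([101.3,  46.2]), 'ang': -1.1, 'box': (298, 199, 44, 91)}
bush 159 [ 0.45299498 -0.32100728  0.044     ]
bush 147 [ 0.5129385  -0.32305285  0.044     ]
base {'xy': array([ 488.8, -319. ]), 'size': array([145.2, 105.7]), 'ang': -0.6, 'box': (273, 179, 96, 121)}
mat {'xy': array([ 471.9, -117.3]), 'size': array([128.2, 102.5]), 'ang': -1.2, 'box': (444, 170, 105, 108)}
row205: [141, 143, 141, 142, 142, 140, 138, 155, 208, 242, 249, 250, 250, 251, 250, 251, 252, 252, 252, 252, 252, 252, 252, 253, 253, 252, 252, 252, 252, 252, 252, 252, 252, 252, 252, 252, 252, 252, 253, 253, 252, 252, 252, 252, 252, 252, 251, 250, 250, 249, 232, 188, 162, 162, 160, 163, 163, 159, 162, 161]
row205s: [162, 163, 164, 165, 162, 159, 151, 142, 134, 117, 100, 95, 100, 96, 93, 91, 92, 91, 88, 89, 86, 85, 89, 85, 85, 86, 86, 88, 87, 88, 83, 85, 83, 84, 84, 84, 84, 84, 84, 88, 86, 89, 91, 89, 86, 89, 85, 90, 90, 90, 95, 113, 130, 141, 138, 144, 143, 143, 141, 143]
```

The handle sits at about 1.58 rad, so it is upright. The link is at (0.483,-0.322), -1.5°, and the bed at (0.487,-0.319). I go for the link, keeping the fingertips above the bed.

{"fn": "apply_moves", "kwargs": {
  "plan": [
    {"tx":0.0207,"ty":-0.0035,"tz":-0.04,"twist":-1.2},
    {"tx":0.02,"ty":0,"tz":-0.05,"twist":0},
    {"tx":0,"ty":0,"tz":-0.05,"twist":0},
    {"tx":0,"ty":0,"tz":-0.04,"twist":0},
    {"tx":0,"ty":0,"tz":-0.025,"twist":0},
    {"tx":0,"ty":0,"tz":-0.0216,"twist":0},
    {"tx":0,"ty":0,"tz":0,"twist":0},
    {"tx":0,"ty":0,"tz":0,"twist":0}
  ]
}}

```text
t: 12.7
tool_pos: [0.4834, -0.3224, 0.0318]
orientation: [0.011, 1.0, -0.0, 0.0]
contact_force: [-0.1, -0.4, 0.1]
width: 0.699
finger_force: 0.0
```

{"fn": "apply_moves", "kwargs": {
  "plan": [
    {"tx":0,"ty":0,"tz":0,"twist":0},
    {"tx":0,"ty":0,"tz":0,"twist":0},
    {"tx":0,"ty":0,"tz":0,"twist":0},
    {"tx":0,"ty":0,"tz":0,"twist":0}
  ],
  "fingers": 1
}}

```text
t: 13.2
tool_pos: [0.4835, -0.3226, 0.0324]
orientation: [0.011, 1.0, -0.001, 0.001]
contact_force: [-1.3, 0.4, 5.9]
width: 0.449
finger_force: 61.1
```

{"fn": "apply_moves", "kwargs": {
  "plan": [
    {"tx":0,"ty":0,"tz":0.01,"twist":0},
    {"tx":0,"ty":0,"tz":0.025,"twist":0},
    {"tx":-0.0115,"ty":0,"tz":0.035,"twist":0},
    {"tx":0,"ty":0.04,"tz":0.01,"twist":0},
    {"tx":0,"ty":0.055,"tz":0,"twist":0},
    {"tx":0,"ty":0.055,"tz":0,"twist":0},
    {"tx":0,"ty":0.055,"tz":0,"twist":0},
    {"tx":0,"ty":0,"tz":0,"twist":0}
  ]
}}

```text
t: 14.2
tool_pos: [0.4711, -0.1142, 0.1116]
orientation: [0.009, 1.0, 0.0, -0.0]
contact_force: [0.4, -0.7, -2.6]
width: 0.446
finger_force: 61.3
```

{"fn": "apply_moves", "kwargs": {
  "plan": [
    {"tx":0,"ty":0,"tz":-0.03,"twist":0},
    {"tx":0,"ty":0,"tz":-0.035,"twist":0},
    {"tx":0,"ty":0,"tz":-0.02,"twist":0},
    {"tx":0,"ty":0,"tz":-0.01,"twist":0},
    {"tx":0,"ty":0,"tz":-0.006,"twist":0},
    {"tx":0,"ty":0,"tz":0,"twist":0}
  ]
}}

```text
t: 14.95
tool_pos: [0.4717, -0.1173, 0.0103]
orientation: [0.011, 1.0, -0.0, 0.0]
contact_force: [0.3, 0.4, -3.1]
width: 0.449
finger_force: 61.2
```

{"fn": "apply_moves", "kwargs": {
  "plan": [
    {"tx":0,"ty":0,"tz":-0.0015,"twist":0},
    {"tx":0,"ty":0,"tz":-0.0015,"twist":0},
    {"tx":0,"ty":0,"tz":0,"twist":0}
  ]
}}

```text
t: 15.32
tool_pos: [0.4716, -0.1171, 0.0071]
orientation: [0.011, 1.0, -0.0, 0.0]
contact_force: [-0.9, -0.3, -3.5]
width: 0.447
finger_force: 61.3
```

{"fn": "apply_moves", "kwargs": {
  "plan": [
    {"tx":0,"ty":0,"tz":0,"twist":0},
    {"tx":0,"ty":0,"tz":0,"twist":0},
    {"tx":0,"ty":0,"tz":0,"twist":0}
  ],
  "fingers": -0.4
}}

```text
t: 15.7
tool_pos: [0.4716, -0.1172, 0.0071]
orientation: [0.011, 1.0, -0.0, 0.0]
contact_force: [0.4, 0.6, 0.2]
width: 0.697
finger_force: 0.0
```

{"fn": "apply_moves", "kwargs": {
  "plan": [
    {"tx":0,"ty":0,"tz":0.04,"twist":0},
    {"tx":0,"ty":0,"tz":0.06,"twist":0},
    {"tx":0.007,"ty":0.05,"tz":0.01,"twist":-5},
    {"tx":0.0069,"ty":0.06,"tz":0,"twist":-4.7},
    {"tx":0,"ty":0.06,"tz":0,"twist":0},
    {"tx":0,"ty":0.06,"tz":0,"twist":0},
    {"tx":0,"ty":0.06,"tz":0,"twist":0},
    {"tx":0,"ty":0.06,"tz":0,"twist":0}
  ]
}}

```text
t: 16.7
tool_pos: [0.4852, 0.2349, 0.1172]
orientation: [0.095, 0.995, 0.0, 0.0]
contact_force: [0.9, -0.5, 0.6]
width: 0.702
finger_force: 0.0
```

{"fn": "apply_moves", "kwargs": {
  "plan": [
    {"tx":0,"ty":0.05,"tz":0,"twist":0},
    {"tx":0,"ty":0.0367,"tz":0,"twist":0},
    {"tx":0,"ty":0,"tz":-0.01,"twist":0},
    {"tx":0,"ty":0,"tz":0,"twist":0},
    {"tx":0,"ty":0,"tz":0,"twist":0}
  ]
}}

```text
t: 17.32
tool_pos: [0.4855, 0.3185, 0.107]
orientation: [0.096, 0.995, -0.0, -0.0]
contact_force: [-0.4, -0.1, -0.1]
width: 0.7
finger_force: 0.0
```

```bash
python3 - <<'E'
from h import *
print(r.get_obs()["tool_pos"],yaw())
i=r.camera_info("wrist");a=r.capture("wrist")[:,:,::-1].copy();cv2.imwrite("pics/w7.png",a)
h=cv2.cvtColor(a,cv2.COLOR_BGR2HSV).astype(int);S,V=h[...,1],h[...,2]
q=i["R"]@[.4855,.3195,.028]+i["t"];u,v=(q[:2]/q[2]*i["fx"]+[i["cx"],i["cy"]]).astype(int);print(u,v)
m=np.zeros(S.shape,bool);m[max(0,v-110):v+110,u-70:u+70]=((S<45)&(V>110))[max(0,v-110):v+110,u-70:u+70]
print(rect(i,m,.028))
E
```

```text
[0.48554472 0.31853153 0.10702865] 78.98800826855687
321 248
{'xy': array([486. , 320.1]), 'size': array([99.7, 39.5]), 'ang': -11.0, 'box': (291, 173, 63, 145)}
```

{"fn": "apply_moves", "kwargs": {
  "plan": [
    {"tx":0.0005,"ty":0.0014,"tz":-0.04,"twist":0},
    {"tx":0,"ty":0,"tz":-0.03,"twist":0},
    {"tx":0,"ty":0,"tz":-0.0205,"twist":0},
    {"tx":0,"ty":0,"tz":0,"twist":0},
    {"tx":0,"ty":0,"tz":0,"twist":0}
  ]
}}

```text
t: 18.0
tool_pos: [0.4866, 0.3212, 0.0176]
orientation: [0.095, 0.995, 0.0, 0.001]
contact_force: [-0.0, -0.4, 0.1]
width: 0.698
finger_force: 0.0
```

{"fn": "apply_moves", "kwargs": {
  "plan": [
    {"tx":0,"ty":0,"tz":0,"twist":0},
    {"tx":0,"ty":0,"tz":0,"twist":0},
    {"tx":0,"ty":0,"tz":0,"twist":0},
    {"tx":0,"ty":0,"tz":0,"twist":0}
  ],
  "fingers": 1
}}

```text
t: 18.5
tool_pos: [0.4866, 0.3213, 0.0179]
orientation: [0.095, 0.995, 0.001, 0.001]
contact_force: [-1.9, -1.2, 7.7]
width: 0.45
finger_force: 60.8
```

{"fn": "apply_moves", "kwargs": {
  "plan": [
    {"tx":0,"ty":0,"tz":0.01,"twist":0},
    {"tx":0,"ty":0,"tz":0.04,"twist":0},
    {"tx":0,"ty":0,"tz":0.05,"twist":0},
    {"tx":0,"ty":-0.04,"tz":0,"twist":5},
    {"tx":0,"ty":-0.055,"tz":0,"twist":5},
    {"tx":0,"ty":-0.055,"tz":0,"twist":0},
    {"tx":0,"ty":-0.055,"tz":0,"twist":0},
    {"tx":0,"ty":-0.055,"tz":0,"twist":0}
  ]
}}

```text
t: 19.5
tool_pos: [0.4856, 0.0593, 0.1171]
orientation: [0.008, 1.0, 0.0, 0.0]
contact_force: [0.8, -0.3, -4.8]
width: 0.444
finger_force: 62.1
```

{"fn": "apply_moves", "kwargs": {
  "plan": [
    {"tx":0,"ty":-0.055,"tz":0,"twist":0},
    {"tx":0,"ty":-0.055,"tz":0,"twist":0},
    {"tx":0,"ty":-0.055,"tz":0,"twist":0},
    {"tx":0,"ty":-0.055,"tz":0,"twist":0},
    {"tx":0,"ty":-0.055,"tz":0,"twist":0},
    {"tx":0,"ty":-0.055,"tz":0,"twist":0},
    {"tx":0,"ty":-0.05,"tz":0,"twist":0},
    {"tx":0,"ty":0,"tz":0,"twist":0}
  ]
}}

```text
t: 20.5
tool_pos: [0.4855, -0.322, 0.1169]
orientation: [0.01, 1.0, -0.001, 0.0]
contact_force: [-0.4, 0.7, -4.1]
width: 0.445
finger_force: 62.3
```

{"fn": "apply_moves", "kwargs": {
  "plan": [
    {"tx":0,"ty":0,"tz":0,"twist":0},
    {"tx":0,"ty":0,"tz":0,"twist":0}
  ]
}}

```text
t: 20.75
tool_pos: [0.4859, -0.3179, 0.1166]
orientation: [0.008, 1.0, 0.0, -0.0]
contact_force: [0.5, 0.6, -5.2]
width: 0.448
finger_force: 62.3
```

```bash
python3 - <<'E'
from h import *
print(r.get_obs()["tool_pos"],yaw())
i=r.camera_info("wrist");a=r.capture("wrist")[:,:,::-1].copy();np.save("w8.npy",i,allow_pickle=True);cv2.imwrite("pics/w8.png",a)
E
```

```text
[ 0.48592436 -0.31793489  0.11661403] 89.11939457570145
```

View pics/w8.png

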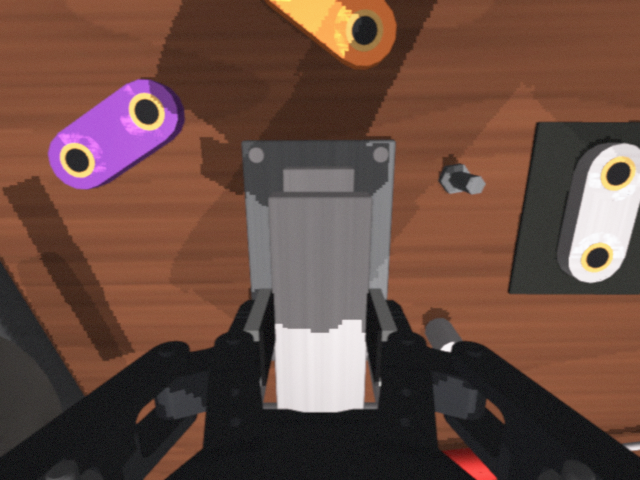

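The blank is held square over the jig. The bed's near edge shows at (283,168)–(354,169), the blank's near top edge at (269,195)–(371,196), and the link lies on the mat with bushings at (618,173) and (597,258).

```bash
python3 - <<'E'
from h import *
i=np.load("w8.npy",allow_pickle=True).item()
g=cv2.cvtColor(cv2.imread("pics/w8.png"),6).astype(int)
print(g[160:200,318].tolist());print(g[180,270:366:1].tolist());print(g[215,258:275].tolist(),g[215,364:382].tolist())
for u,v,z in((283,168,.03),(354,169,.03),(269,195,.127),(371,196,.127),(618,173,.018),(597,258,.018),(249,142,.01),(394,141,.01)):print(pt(i,u,v,z))
E
```

```text
[70, 67, 67, 69, 70, 70, 75, 80, 87, 108, 124, 132, 129, 129, 131, 130, 130, 129, 129, 133, 129, 130, 128, 127, 130, 131, 129, 130, 128, 126, 125, 113, 85, 76, 80, 81, 86, 99, 115, 119]
[68, 74, 70, 69, 73, 70, 73, 68, 70, 66, 70, 66, 78, 103, 123, 135, 133, 132, 133, 130, 127, 134, 131, 134, 132, 132, 133, 135, 132, 133, 128, 134, 132, 131, 130, 129, 128, 129, 129, 128, 130, 130, 126, 128, 129, 128, 129, 128, 129, 128, 129, 130, 129, 127, 127, 130, 129, 129, 129, 127, 127, 129, 129, 130, 131, 129, 130, 131, 131, 130, 129, 126, 127, 128, 129, 127, 128, 126, 127, 126, 124, 126, 120, 105, 84, 70, 68, 65, 66, 69, 73, 71, 67, 69, 69, 68]
[126, 128, 123, 127, 128, 130, 130, 129, 125, 123, 115, 114, 118, 122, 126, 124, 129] [124, 124, 126, 126, 126, 125, 119, 112, 119, 127, 133, 130, 134, 133, 130, 127, 129, 133]
[ 0.43353252 -0.34058313  0.03      ]
[ 0.43488299 -0.29523686  0.03      ]
[ 0.43495233 -0.33623317  0.127     ]
[ 0.4359436  -0.29783189  0.127     ]
[ 0.44149844 -0.11587863  0.018     ]
[ 0.50229629 -0.11729291  0.018     ]
[ 0.41753323 -0.36498383  0.01      ]
[ 0.41844465 -0.26639123  0.01      ]
```

{"fn": "apply_moves", "kwargs": {
  "plan": [
    {"tx":0,"ty":-0.0005,"tz":-0.03,"twist":0},
    {"tx":0,"ty":0,"tz":-0.03,"twist":0},
    {"tx":0,"ty":0,"tz":-0.012,"twist":0},
    {"tx":0,"ty":0,"tz":-0.005,"twist":0},
    {"tx":0,"ty":0,"tz":-0.003,"twist":0},
    {"tx":0,"ty":0,"tz":0,"twist":0},
    {"tx":0,"ty":0,"tz":0,"twist":0}
  ]
}}

```text
t: 21.68
tool_pos: [0.4861, -0.3197, 0.0371]
orientation: [0.008, 1.0, -0.0, 0.0]
contact_force: [-1.0, 0.2, -3.7]
width: 0.446
finger_force: 62.3
```

{"fn": "apply_moves", "kwargs": {
  "plan": [
    {"tx":0,"ty":0.001,"tz":-0.0015,"twist":0},
    {"tx":0,"ty":0,"tz":-0.0012,"twist":0},
    {"tx":0,"ty":0,"tz":0,"twist":0}
  ]
}}

```text
t: 22.05
tool_pos: [0.4859, -0.3185, 0.034]
orientation: [0.008, 1.0, 0.0, -0.0]
contact_force: [-1.0, 2.7, -0.1]
width: 0.447
finger_force: 62.8
```

{"fn": "apply_moves", "kwargs": {
  "plan": [
    {"tx":0,"ty":0,"tz":0,"twist":0},
    {"tx":0,"ty":0,"tz":0,"twist":0},
    {"tx":0,"ty":0,"tz":0,"twist":0}
  ],
  "fingers": -0.4
}}

```text
t: 22.42
tool_pos: [0.486, -0.3187, 0.0339]
orientation: [0.008, 1.0, -0.0, 0.0]
contact_force: [0.3, -0.0, -0.5]
width: 0.7
finger_force: 0.0
```

{"fn": "apply_moves", "kwargs": {
  "plan": [
    {"tx":0,"ty":0,"tz":0.04,"twist":0},
    {"tx":0,"ty":0,"tz":0.06,"twist":0},
    {"tx":-0.03,"ty":0.04,"tz":0.05,"twist":0},
    {"tx":0,"ty":0,"tz":0,"twist":0},
    {"tx":0,"ty":0,"tz":0,"twist":0},
    {"tx":0,"ty":0,"tz":0,"twist":0}
  ]
}}

```text
t: 23.18
tool_pos: [0.4593, -0.2834, 0.1766]
orientation: [0.008, 1.0, 0.001, -0.001]
contact_force: [-0.3, -0.1, 0.0]
width: 0.695
finger_force: 0.0
```

```bash
python3 - <<'E'
from h import *
print(r.get_obs()["tool_pos"],yaw())
i=r.camera_info("wrist");a=r.capture("wrist")[:,:,::-1].copy();np.save("w9.npy",i,allow_pickle=True);cv2.imwrite("pics/w9.png",a)
E
```

```text
[ 0.45928499 -0.28336782  0.17663973] 89.04086568164173
```

View pics/w9.png

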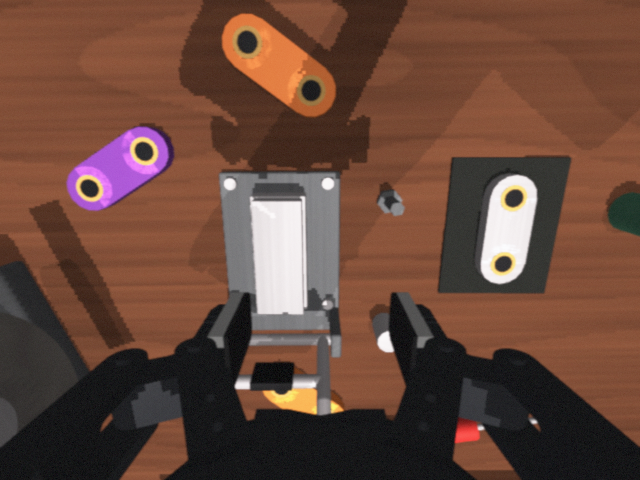

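The blank lies on the bed with top corners at about (250,198), (303,198), (304,313) and (258,313). The yoke is still up and the link is on the mat at (508,231). Now I measure the blank's centring and the link.

```bash
python3 - <<'E'
from h import *
i=np.load("w9.npy",allow_pickle=True).item();a=cv2.imread("pics/w9.png")
h=cv2.cvtColor(a,cv2.COLOR_BGR2HSV).astype(int);H,S,V=h[...,0],h[...,1],h[...,2]
m=np.zeros(S.shape,bool);m[190:318,240:310]=((S<50)&(V>190))[190:318,240:310]
print("blank",rect(i,m,.044))
for v0,v1 in((175,230),(230,290)):
    b=((S>90)&(H>12)&(H<30))[v0:v1,470:545];ys,xs=np.nonzero(b);print("bush",len(xs),pt(i,470+(xs.min()+xs.max())/2,(ys.min()+ys.max())/2+v0,.018))
g=cv2.cvtColor(a,6).astype(int)
print(g[178:206,277].tolist());print(g[250,225:320].tolist())
b0=[pt(i,u,v,.01)*1000 for u,v in((221,173),(340,172))];print(b0)
for v in(182,184,186,188):print(v,pt(i,277,v,.03))
E
```

```text
blank {'xy': array([ 483.5, -316.8]), 'size': array([102. ,  43.1]), 'ang': -0.3, 'box': (250, 196, 57, 118)}
bush 290 [ 0.44175231 -0.11617439  0.018     ]
bush 246 [ 0.50173627 -0.11779162  0.018     ]
[129, 131, 127, 128, 118, 84, 67, 62, 68, 68, 71, 65, 66, 63, 75, 80, 77, 83, 110, 116, 95, 78, 103, 172, 229, 235, 236, 236]
[103, 117, 121, 124, 121, 120, 122, 121, 123, 122, 123, 122, 123, 125, 123, 121, 119, 123, 123, 125, 127, 126, 128, 129, 127, 125, 125, 131, 162, 206, 224, 230, 229, 227, 227, 227, 228, 229, 230, 232, 232, 234, 233, 231, 230, 233, 234, 237, 237, 236, 237, 236, 235, 235, 235, 236, 237, 237, 239, 240, 241, 242, 242, 240, 239, 239, 241, 241, 240, 239, 241, 240, 241, 242, 241, 239, 223, 191, 216, 234, 213, 148, 123, 129, 129, 128, 129, 129, 131, 130, 132, 131, 128, 133, 131]
[array([ 416.94435198, -367.94923512,   10.        ]), array([ 417.8790886 , -265.02346251,   10.        ])]
182 [ 0.42303314 -0.31748844  0.03      ]
184 [ 0.42465554 -0.31757297  0.03      ]
186 [ 0.4262832  -0.31765777  0.03      ]
188 [ 0.42791613 -0.31774285  0.03      ]
```

{"fn": "apply_moves", "kwargs": {
  "plan": [
    {"tx":0.0067,"ty":0.0404,"tz":0,"twist":0},
    {"tx":0.01,"ty":0.05,"tz":0,"twist":0},
    {"tx":0.01,"ty":0.05,"tz":0,"twist":0},
    {"tx":0.01,"ty":0.05,"tz":0,"twist":0},
    {"tx":0.01,"ty":0.05,"tz":0,"twist":0},
    {"tx":0,"ty":0.05,"tz":0,"twist":0},
    {"tx":0,"ty":0.05,"tz":-0.02,"twist":0},
    {"tx":0,"ty":0.046,"tz":-0.03,"twist":0}
  ],
  "fingers": 0
}}

```text
t: 24.22
tool_pos: [0.5066, 0.1048, 0.1271]
orientation: [0.008, 1.0, 0.0, 0.0]
contact_force: [0.7, 0.2, -0.5]
width: 0.503
finger_force: 0.0
```

{"fn": "apply_moves", "kwargs": {
  "plan": [
    {"tx":0,"ty":0,"tz":0,"twist":0},
    {"tx":0,"ty":0,"tz":0,"twist":0},
    {"tx":0,"ty":0,"tz":0,"twist":0}
  ]
}}

```text
t: 24.6
tool_pos: [0.5066, 0.1023, 0.1284]
orientation: [0.009, 1.0, -0.0, 0.0]
contact_force: [-0.3, -0.2, -0.8]
width: 0.504
finger_force: 0.0
```

```bash
python3 - <<'E'
from h import *
print(r.get_obs()["tool_pos"],yaw(),r.get_obs()["width"])
i=r.camera_info("wrist");a=r.capture("wrist")[:,:,::-1].copy();np.save("w10.npy",i,allow_pickle=True);cv2.imwrite("pics/w10.png",a)
q=i["R"]@[.506,.107,.023]+i["t"];u,v=(q[:2]/q[2]*i["fx"]+[i["cx"],i["cy"]]).astype(int);print(u,v,q[2])
g=cv2.medianBlur(cv2.cvtColor(a,6),3)[v-70:v+70,u-70:u+70]
for k,z,d in((15,.023,"hub"),(28,.015,"flange")):
    R=int(k*i["fx"]/q[2]/1000)
    c=cv2.HoughCircles(g,cv2.HOUGH_GRADIENT,1,20,param1=70,param2=10,minRadius=R-4,maxRadius=R+4)
    if c is not None:
        for x in c[0][:2]:print(d,R,x,pt(i,x[0]+u-70,x[1]+v-70,z))
E
```

```text
[0.50661076 0.10229702 0.12838911] 88.97966312738312 0.5042958204048105
326 236 0.2580141718734535
hub 20 [70.5 78.5 20. ] [0.51181996 0.10710379 0.023     ]
hub 20 [82.5 59.5 20.1] [0.49755956 0.11598021 0.023     ]
flange 38 [69.5 71.5 36.6] [0.5087776  0.10653118 0.015     ]
```

```bash
python3 - <<'E'
from h import *
i=np.load("w10.npy",allow_pickle=True).item();a=cv2.imread("pics/w10.png");g=cv2.cvtColor(a,6).astype(int)
print(g[190:285,326].tolist());print(g[238,278:376].tolist())
for z,x0 in((.015,.509),(.023,.509)):
    for dx in(-.028,-.015,0,.015,.028):
        q=i["R"]@[x0+dx,.107,z]+i["t"];print(z,dx,q[:2]/q[2]*i["fx"]+[i["cx"],i["cy"]])
E
```

```text
[238, 241, 242, 242, 241, 243, 242, 242, 232, 175, 138, 126, 87, 71, 120, 201, 227, 231, 231, 231, 230, 230, 230, 227, 227, 229, 230, 231, 221, 152, 106, 94, 74, 74, 126, 203, 225, 228, 230, 229, 233, 232, 232, 231, 232, 232, 230, 231, 231, 231, 231, 230, 231, 231, 231, 228, 228, 227, 227, 229, 229, 229, 228, 228, 229, 226, 226, 228, 228, 228, 226, 223, 215, 224, 225, 223, 221, 222, 222, 221, 221, 212, 195, 216, 225, 239, 242, 243, 242, 241, 243, 243, 242, 242, 242]
[243, 242, 241, 241, 242, 241, 242, 242, 242, 241, 239, 229, 211, 211, 217, 219, 222, 222, 223, 222, 224, 224, 224, 224, 226, 224, 227, 216, 180, 160, 197, 220, 224, 224, 224, 227, 227, 227, 226, 227, 228, 230, 230, 229, 231, 230, 230, 231, 231, 233, 231, 230, 232, 231, 231, 232, 233, 231, 232, 232, 233, 232, 231, 231, 231, 232, 226, 199, 193, 222, 238, 241, 239, 222, 184, 146, 126, 135, 169, 215, 235, 239, 239, 237, 227, 231, 240, 242, 242, 242, 243, 242, 242, 242, 242, 242, 242, 242]
0.015 -0.028 [325.61770386 201.09494739]
0.015 -0.015 [325.85692488 218.40434637]
0.015 0 [326.12458638 237.77162281]
0.015 0.015 [326.38369802 256.52025387]
0.015 0.028 [326.60165786 272.29125064]
0.023 -0.028 [325.79234017 203.13754286]
0.023 -0.015 [326.03618757 220.93772653]
0.023 0 [326.30877323 240.83572391]
0.023 0.015 [326.57239834 260.07962566]
0.023 0.028 [326.79396206 276.25316228]
```

{"fn": "apply_moves", "kwargs": {
  "plan": [
    {"tx":0.004,"ty":0.0045,"tz":-0.03,"twist":0},
    {"tx":0,"ty":0,"tz":-0.04,"twist":0},
    {"tx":0,"ty":0,"tz":-0.022,"twist":0},
    {"tx":0,"ty":0,"tz":-0.012,"twist":0},
    {"tx":0,"ty":0,"tz":-0.006,"twist":0},
    {"tx":0,"ty":0,"tz":0,"twist":0},
    {"tx":0,"ty":0,"tz":0,"twist":0}
  ]
}}

```text
t: 25.52
tool_pos: [0.5106, 0.1078, 0.0187]
orientation: [0.008, 1.0, 0.0, 0.001]
contact_force: [0.4, -0.1, 0.4]
width: 0.5
finger_force: 0.0
```

{"fn": "apply_moves", "kwargs": {
  "plan": [
    {"tx":0,"ty":0,"tz":-0.002,"twist":0},
    {"tx":0,"ty":0,"tz":0,"twist":0}
  ]
}}

```text
t: 25.78
tool_pos: [0.5101, 0.1078, 0.0161]
orientation: [0.008, 1.0, 0.0, 0.0]
contact_force: [0.8, 0.8, 0.3]
width: 0.501
finger_force: 0.0
```

{"fn": "apply_moves", "kwargs": {
  "plan": [
    {"tx":0,"ty":0,"tz":0,"twist":0},
    {"tx":0,"ty":0,"tz":0,"twist":0},
    {"tx":0,"ty":0,"tz":0,"twist":0},
    {"tx":0,"ty":0,"tz":0,"twist":0}
  ],
  "fingers": 1
}}

```text
t: 26.28
tool_pos: [0.5102, 0.1078, 0.0165]
orientation: [0.008, 1.0, 0.0, 0.0]
contact_force: [-2.2, 0.9, 7.2]
width: 0.302
finger_force: 58.6
```

{"fn": "apply_moves", "kwargs": {
  "plan": [
    {"tx":0,"ty":0,"tz":0.01,"twist":0},
    {"tx":0,"ty":0,"tz":0.02,"twist":0},
    {"tx":0,"ty":0,"tz":0.03,"twist":0},
    {"tx":0,"ty":0,"tz":0,"twist":0}
  ]
}}

```text
t: 26.78
tool_pos: [0.5112, 0.1079, 0.0778]
orientation: [0.008, 1.0, 0.0, 0.002]
contact_force: [0.6, 0.5, -4.1]
width: 0.306
finger_force: 59.4
```

```bash
python3 - <<'E'
from h import *
o=r.get_obs();T=o["tool_pos"];print(T,o["width"])
i=r.camera_info("wrist");a=r.capture("wrist")[:,:,::-1].copy();cv2.imwrite("pics/w11.png",a);g=cv2.cvtColor(a,6).astype(int)
z=T[2]-.0015
for dx in(-.028,-.015,.028):
    q=i["R"]@[T[0]+dx,T[1],z+(.008 if abs(dx)<.02 else 0)]+i["t"];print(dx,q[:2]/q[2]*i["fx"]+[i["cx"],i["cy"]])
u=int(q[0]/q[2]*i["fx"]+i["cx"]);print(u,list(enumerate(g[190:330,u].tolist(),190)))
E
```

```text
[0.5111789  0.10788933 0.0777694 ] 0.3055653224792086
-0.028 [318.63564893 243.38870912]
-0.015 [319.14242815 278.96739592]
0.028 [320.76788535 356.34089111]
320 [(190, 147), (191, 144), (192, 146), (193, 148), (194, 149), (195, 145), (196, 145), (197, 147), (198, 145), (199, 145), (200, 148), (201, 147), (202, 145), (203, 146), (204, 147), (205, 145), (206, 147), (207, 147), (208, 145), (209, 148), (210, 147), (211, 146), (212, 146), (213, 147), (214, 147), (215, 147), (216, 146), (217, 145), (218, 145), (219, 148), (220, 147), (221, 148), (222, 148), (223, 149), (224, 148), (225, 149), (226, 149), (227, 148), (228, 148), (229, 149), (230, 146), (231, 147), (232, 150), (233, 148), (234, 149), (235, 151), (236, 147), (237, 149), (238, 138), (239, 106), (240, 76), (241, 74), (242, 74), (243, 73), (244, 72), (245, 74), (246, 94), (247, 115), (248, 116), (249, 117), (250, 116), (251, 116), (252, 112), (253, 115), (254, 116), (255, 116), (256, 114), (257, 115), (258, 112), (259, 112), (260, 113), (261, 112), (262, 113), (263, 111), (264, 111), (265, 113), (266, 112), (267, 115), (268, 113), (269, 116), (270, 118), (271, 115), (272, 116), (273, 111), (274, 99), (275, 79), (276, 72), (277, 74), (278, 68), (279, 73), (280, 73), (281, 81), (282, 100), (283, 110), (284, 108), (285, 109), (286, 108), (287, 110), (288, 113), (289, 110), (290, 114), (291, 112), (292, 112), (293, 112), (294, 109), (295, 111), (296, 113), (297, 114), (298, 114), (299, 111), (300, 113), (301, 110), (302, 110), (303, 113), (304, 110), (305, 114), (306, 112), (307, 111), (308, 111), (309, 113), (310, 113), (311, 110), (312, 113), (313, 112), (314, 147), (315, 212), (316, 222), (317, 221), (318, 221), (319, 222), (320, 221), (321, 224), (322, 224), (323, 224), (324, 224), (325, 222), (326, 222), (327, 220), (328, 222), (329, 222)]
```

{"fn": "apply_moves", "kwargs": {
  "plan": [
    {"tx":-0.0129,"ty":0.0453,"tz":0,"twist":0},
    {"tx":-0.01,"ty":0.06,"tz":0,"twist":0},
    {"tx":-0.01,"ty":0.06,"tz":0,"twist":0},
    {"tx":0,"ty":0.05,"tz":0,"twist":0},
    {"tx":0,"ty":0,"tz":0,"twist":0},
    {"tx":0,"ty":0,"tz":-0.025,"twist":0},
    {"tx":0,"ty":0,"tz":-0.018,"twist":0},
    {"tx":0,"ty":0,"tz":0,"twist":0}
  ]
}}

```text
t: 27.82
tool_pos: [0.4762, 0.3218, 0.0311]
orientation: [0.009, 1.0, -0.001, -0.002]
contact_force: [-0.5, 0.0, -2.5]
width: 0.301
finger_force: 59.8
```

{"fn": "apply_moves", "kwargs": {
  "plan": [
    {"tx":0,"ty":0,"tz":0,"twist":0}
  ]
}}

```text
t: 27.95
tool_pos: [0.4775, 0.3228, 0.0333]
orientation: [0.008, 1.0, 0.0, 0.0]
contact_force: [0.1, 0.7, -3.2]
width: 0.3
finger_force: 59.8
```

{"fn": "apply_moves", "kwargs": {
  "plan": [
    {"tx":0.0007,"ty":0.0005,"tz":-0.003,"twist":0},
    {"tx":0,"ty":0,"tz":-0.0015,"twist":0},
    {"tx":0,"ty":0,"tz":0,"twist":0},
    {"tx":0,"ty":0,"tz":0,"twist":0}
  ]
}}

```text
t: 28.45
tool_pos: [0.4779, 0.3236, 0.0286]
orientation: [0.008, 1.0, 0.0, 0.0]
contact_force: [0.3, 0.3, -2.8]
width: 0.299
finger_force: 59.8
```

{"fn": "apply_moves", "kwargs": {
  "plan": [
    {"tx":0,"ty":0,"tz":-0.001,"twist":0},
    {"tx":0,"ty":0,"tz":0,"twist":0}
  ]
}}

```text
t: 28.7
tool_pos: [0.478, 0.3236, 0.0276]
orientation: [0.008, 1.0, 0.0, 0.0]
contact_force: [-0.1, 0.3, -1.8]
width: 0.299
finger_force: 60.2
```

{"fn": "apply_moves", "kwargs": {
  "plan": [
    {"tx":0,"ty":0,"tz":0,"twist":0},
    {"tx":0,"ty":0,"tz":0,"twist":0},
    {"tx":0,"ty":0,"tz":0,"twist":0}
  ],
  "fingers": -0.2
}}

```text
t: 29.08
tool_pos: [0.478, 0.3236, 0.0276]
orientation: [0.008, 1.0, 0.0, 0.0]
contact_force: [0.1, -1.6, -0.2]
width: 0.603
finger_force: 0.0
```

{"fn": "apply_moves", "kwargs": {
  "plan": [
    {"tx":0,"ty":0,"tz":0.03,"twist":0},
    {"tx":0,"ty":0,"tz":0.05,"twist":0},
    {"tx":0,"ty":-0.04,"tz":0.02,"twist":0},
    {"tx":0,"ty":-0.055,"tz":0,"twist":0},
    {"tx":0,"ty":-0.055,"tz":0,"twist":0},
    {"tx":0,"ty":-0.055,"tz":0,"twist":0},
    {"tx":0,"ty":-0.055,"tz":0,"twist":0},
    {"tx":0,"ty":-0.055,"tz":0,"twist":0}
  ],
  "fingers": -0.4
}}

```text
t: 30.08
tool_pos: [0.4778, 0.0068, 0.1277]
orientation: [0.008, 1.0, -0.0, 0.0]
contact_force: [0.9, 0.4, -0.3]
width: 0.7
finger_force: 0.0
```

{"fn": "apply_moves", "kwargs": {
  "plan": [
    {"tx":0,"ty":-0.055,"tz":0,"twist":0},
    {"tx":-0.006,"ty":-0.0705,"tz":0,"twist":-0.5},
    {"tx":0,"ty":-0.01,"tz":0,"twist":0},
    {"tx":0,"ty":0,"tz":0,"twist":0},
    {"tx":0,"ty":0,"tz":0,"twist":0}
  ]
}}

```text
t: 30.7
tool_pos: [0.4727, -0.1176, 0.1275]
orientation: [0.012, 1.0, 0.0, -0.0]
contact_force: [-0.0, 0.1, 0.7]
width: 0.703
finger_force: 0.0
```

{"fn": "apply_moves", "kwargs": {
  "plan": [
    {"tx":-0.0008,"ty":0.0005,"tz":-0.04,"twist":0},
    {"tx":0,"ty":0,"tz":-0.04,"twist":0},
    {"tx":0,"ty":0,"tz":-0.025,"twist":0},
    {"tx":0,"ty":0,"tz":-0.015,"twist":0},
    {"tx":0,"ty":0,"tz":0,"twist":0},
    {"tx":0,"ty":0,"tz":0,"twist":0}
  ]
}}

```text
t: 31.45
tool_pos: [0.4724, -0.1181, 0.0083]
orientation: [0.012, 1.0, -0.0, 0.001]
contact_force: [0.4, -0.2, -0.2]
width: 0.699
finger_force: 0.0
```

{"fn": "apply_moves", "kwargs": {
  "plan": [
    {"tx":0,"ty":0,"tz":0,"twist":0},
    {"tx":0,"ty":0,"tz":0,"twist":0},
    {"tx":0,"ty":0,"tz":0,"twist":0},
    {"tx":0,"ty":0,"tz":0,"twist":0}
  ],
  "fingers": 1
}}

```text
t: 31.95
tool_pos: [0.4723, -0.1184, 0.0087]
orientation: [0.013, 1.0, -0.0, 0.001]
contact_force: [-2.8, 1.3, 9.7]
width: 0.444
finger_force: 59.8
```

{"fn": "apply_moves", "kwargs": {
  "plan": [
    {"tx":0,"ty":0,"tz":0.01,"twist":0},
    {"tx":0,"ty":0,"tz":0.04,"twist":0},
    {"tx":0,"ty":0,"tz":0.05,"twist":0},
    {"tx":0.0119,"ty":0.0409,"tz":0.01,"twist":3.3},
    {"tx":0.01,"ty":0.05,"tz":0,"twist":0},
    {"tx":0.01,"ty":0.05,"tz":0,"twist":0},
    {"tx":0.01,"ty":0.05,"tz":0,"twist":0},
    {"tx":0,"ty":0.03,"tz":0,"twist":0}
  ]
}}

```text
t: 32.95
tool_pos: [0.5138, 0.1048, 0.1181]
orientation: [-0.017, 1.0, 0.0, 0.0]
contact_force: [0.0, -0.8, -2.8]
width: 0.446
finger_force: 61.8
```

{"fn": "apply_moves", "kwargs": {
  "plan": [
    {"tx":0,"ty":0,"tz":0,"twist":0},
    {"tx":0,"ty":0,"tz":0,"twist":0},
    {"tx":0,"ty":0,"tz":0,"twist":0}
  ]
}}

```text
t: 33.33
tool_pos: [0.5137, 0.1018, 0.1176]
orientation: [-0.016, 1.0, -0.0, -0.0]
contact_force: [0.7, -0.4, -2.6]
width: 0.442
finger_force: 61.8
```

```bash
python3 - <<'E'
from h import *
T=r.get_obs()["tool_pos"];print(T,yaw())
i=np.load("w3.npy",allow_pickle=True).item();a=cv2.imread("pics/w3.png")
j=np.load("w10.npy",allow_pickle=True).item();b=cv2.imread("pics/w10.png")
for i,a in((i,a),(j,b)):
    h=cv2.cvtColor(a,cv2.COLOR_BGR2HSV).astype(int);S,V=h[...,1],h[...,2]
    # left/right rim edges at several x, z=.012, by scanning y
    for x in(.46,.48,.50,.52,.54):
        m=[]
        for y in np.arange(.02,.19,.0005):
            q=i["R"]@[x,y,.012]+i["t"];u,v=np.round(q[:2]/q[2]*i["fx"]+[i["cx"],i["cy"]]).astype(int)
            if 0<=u<640 and 0<=v<480 and S[v,u]<70 and V[v,u]>90:m.append(y)
        if m:print(x,round(min(m),4),round(max(m),4),round((min(m)+max(m))/2,4))
    for y in(.07,.1,.14):
        m=[]
        for x in np.arange(.41,.62,.0005):
            q=i["R"]@[x,y,.012]+i["t"];u,v=np.round(q[:2]/q[2]*i["fx"]+[i["cx"],i["cy"]]).astype(int)
            if 0<=u<640 and 0<=v<480 and S[v,u]<70 and V[v,u]>90:m.append(x)
        if m:print("y",y,round(min(m),4),round(max(m),4),round((min(m)+max(m))/2,4))
E
```

```text
[0.51365046 0.10176393 0.11763142] 91.78683014401544
0.46 0.0415 0.1605 0.101
0.48 0.0425 0.1605 0.1015
0.5 0.0425 0.1625 0.1025
0.52 0.0435 0.163 0.1033
0.54 0.045 0.1635 0.1043
y 0.07 0.4415 0.5425 0.492
y 0.1 0.4405 0.587 0.5138
y 0.14 0.4385 0.5845 0.5115
0.46 0.0425 0.159 0.1008
0.48 0.043 0.16 0.1015
0.5 0.0435 0.161 0.1023
0.52 0.045 0.1615 0.1033
0.54 0.0455 0.1625 0.104
y 0.07 0.4425 0.5875 0.515
y 0.1 0.442 0.587 0.5145
y 0.14 0.44 0.585 0.5125
```

{"fn": "apply_moves", "kwargs": {
  "plan": [
    {"tx":0.0005,"ty":0.001,"tz":-0.04,"twist":0.5},
    {"tx":0,"ty":0,"tz":-0.035,"twist":0},
    {"tx":0,"ty":0,"tz":-0.02,"twist":0},
    {"tx":0,"ty":0,"tz":-0.009,"twist":0},
    {"tx":0,"ty":0,"tz":-0.004,"twist":0},
    {"tx":0,"ty":0,"tz":0,"twist":0},
    {"tx":0,"ty":0,"tz":0,"twist":0}
  ]
}}

```text
t: 34.2
tool_pos: [0.5146, 0.1037, 0.0102]
orientation: [-0.021, 1.0, 0.0, 0.001]
contact_force: [-0.1, 0.5, -3.5]
width: 0.444
finger_force: 61.7
```

{"fn": "apply_moves", "kwargs": {
  "plan": [
    {"tx":0,"ty":-0.0005,"tz":-0.0015,"twist":0},
    {"tx":0,"ty":0,"tz":-0.0008,"twist":0},
    {"tx":0,"ty":0,"tz":0,"twist":0}
  ]
}}

```text
t: 34.58
tool_pos: [0.5144, 0.1031, 0.0077]
orientation: [-0.021, 1.0, -0.0, 0.0]
contact_force: [-2.9, -1.0, 5.2]
width: 0.445
finger_force: 62.7
```

{"fn": "apply_moves", "kwargs": {
  "plan": [
    {"tx":0,"ty":0,"tz":0,"twist":0},
    {"tx":0,"ty":0,"tz":0,"twist":0},
    {"tx":0,"ty":0,"tz":0,"twist":0}
  ],
  "fingers": -0.4
}}

```text
t: 34.95
tool_pos: [0.5143, 0.1032, 0.0072]
orientation: [-0.021, 1.0, 0.0, 0.0]
contact_force: [-0.1, 0.7, -0.7]
width: 0.696
finger_force: 0.0
```

{"fn": "apply_moves", "kwargs": {
  "plan": [
    {"tx":0,"ty":0,"tz":0.04,"twist":0},
    {"tx":0,"ty":0,"tz":0.06,"twist":0},
    {"tx":-0.03,"ty":0.03,"tz":0.06,"twist":0},
    {"tx":-0.04,"ty":0.04,"tz":0.06,"twist":0},
    {"tx":-0.03,"ty":0.03,"tz":0.03,"twist":0},
    {"tx":0,"ty":0,"tz":0,"twist":0},
    {"tx":0,"ty":0,"tz":0,"twist":0}
  ]
}}

```text
t: 35.83
tool_pos: [0.4284, 0.1887, 0.2332]
orientation: [-0.021, 1.0, -0.0, -0.0]
contact_force: [0.1, 0.3, 0.2]
width: 0.7
finger_force: 0.0
```

```bash
python3 - <<'E'
from h import *
print(r.get_obs()["tool_pos"],yaw())
i=r.camera_info("wrist");a=r.capture("wrist")[:,:,::-1].copy();np.save("w12.npy",i,allow_pickle=True);cv2.imwrite("pics/w12.png",a)
t=r.capture("top")[:,:,::-1];cv2.imwrite("pics/top12.png",t)
def px(c,X):
    q=c["R"]@X+c["t"];return (q[:2]/q[2]*c["fx"]+[c["cx"],c["cy"]]).astype(int)
u,v=px(i,[.5,.21,.02]);c0=a[max(0,v-130):v+130,max(0,u-200):u+200];print("crop origin",max(0,u-200),max(0,v-130),c0.shape)
t=cv2.resize(t[200:290,390:460],None,fx=4.5,fy=4.5,interpolation=2)
c=np.zeros((max(c0.shape[0],t.shape[0]),c0.shape[1]+t.shape[1]+5,3),np.uint8);c[:c0.shape[0],:c0.shape[1]]=c0;c[:t.shape[0],-t.shape[1]:]=t
cv2.imwrite("pics/c12.png",c);print(c.shape)
E
```

```text
[0.42844598 0.18871134 0.23320017] 92.37651087845704
crop origin 136 144 (260, 400, 3)
(405, 720, 3)
```

View pics/c12.png

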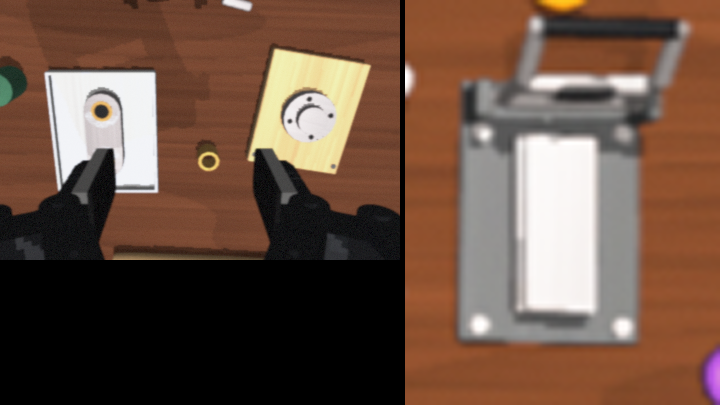

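The link lies centred in the tray, the cover on the board at crop (312,118), the blank on the bed and the yoke upright. One numeric check of the centring follows.

```bash
python3 - <<'E'
from h import *
i=np.load("w12.npy",allow_pickle=True).item();a=cv2.imread("pics/w12.png")
h=cv2.cvtColor(a,cv2.COLOR_BGR2HSV).astype(int);H,S,V=h[...,0],h[...,1],h[...,2]
def roi(m,x0,y0,x1,y1):
    o=np.zeros(m.shape,bool);o[y0:y1,x0:x1]=m[y0:y1,x0:x1];return o
C=[pt(i,136+u,144+v,.014)[:2] for u,v in((274,47),(370,65),(337,173),(249,160))];print("board corners",np.mean(C,0))
c=cv2.HoughCircles(cv2.cvtColor(a,6)[215:300,405:490],cv2.HOUGH_GRADIENT,1,30,param1=80,param2=12,minRadius=22,maxRadius=32);print(c)
print("cover",pt(i,405+c[0,0,0],215+c[0,0,1],.026))
t=cv2.imread("pics/top12.png");k=r.camera_info("top");h=cv2.cvtColor(t,cv2.COLOR_BGR2HSV).astype(int);S,V=h[...,1],h[...,2]
o=np.zeros(S.shape,bool);o[226:275,412:425]=((S<50)&(V>205))[226:275,412:425]
print("blank",rect(k,o,.044))
for u,v in((518,315),(598,315),(460,342),(638,342)):print(pt(k,390+(u-405)/4.5,200+v/4.5,.044 if v==315 else .01))
E
```

```text
board corners [0.47875243 0.32467824]
[[[38.5 42.5 26.6]]]
cover [0.47418813 0.32040814 0.026     ]
blank {'xy': array([ 486.4, -306.4]), 'size': array([99.2, 23.4]), 'ang': -0.2, 'box': (415, 230, 10, 39)}
[ 0.4315097 -0.2948247  0.044    ]
[ 0.43203678 -0.34079701  0.044     ]
[ 0.41544242 -0.26715155  0.01      ]
[ 0.41666868 -0.37223936  0.01      ]
```

```bash
python3 - <<'E'
from h import *
i=np.load("w12.npy",allow_pickle=True).item();a=cv2.imread("pics/w12.png")
h=cv2.cvtColor(a,cv2.COLOR_BGR2HSV).astype(int);H,S,V=h[...,0],h[...,1],h[...,2]
m=np.zeros(S.shape,np.uint8);m[215:305,400:490]=((S<50)&(V>100))[215:305,400:490]
c=max(cv2.findContours(m,0,1)[0],key=cv2.contourArea);P=np.array([pt(i,u,v,.026)[:2]*1000 for u,v in c[:,0]],np.float32)
print("cover",cv2.fitEllipse(P),cv2.minEnclosingCircle(P))
t=cv2.imread("pics/top12.png");k=r.camera_info("top");h=cv2.cvtColor(t,cv2.COLOR_BGR2HSV).astype(int);H,S,V=h[...,0],h[...,1],h[...,2]
b=np.zeros(S.shape,bool);b[215:285,155:212]=(V>180)[215:285,155:212];print("board",rect(k,b,.014))
m=np.zeros(S.shape,np.uint8);m[230:265,165:200]=((S<60)&(V>120))[230:265,165:200]
print("cover top",rect(k,m,.026))
E
```

```text
cover ((478.4751281738281, 323.1070556640625), (54.760780334472656, 55.56431579589844), 158.72756958007812) ((478.4924011230469, 323.1512451171875), 28.310848236083984)
board {'xy': array([523.4, 329. ]), 'size': array([82.9, 47.3]), 'ang': 83.0, 'box': (165, 223, 33, 18)}
cover top {'xy': array([481.3, 320.6]), 'size': array([91.1, 83.2]), 'ang': -88.3, 'box': (165, 233, 35, 32)}
```

The cover measures (0.4785,0.323) against the board's (0.479,0.324), so it is centred.

```bash
python3 -c "
from rig import r
print(r.finish_job())"
```

```text
the job is handed in; nothing more can be done
None
```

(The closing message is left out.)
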